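Load the laser marker with silver boxes and arm it with its key

TASK

Load every silver box from the slab into the nests of the laser marker's carrier, one to a nest, lid up and seated flat on the nest's floor. Then push the carrier along its rail until it clicks in at the marking station under the laser, and only when it is there arm the laser: fetch the key from the wooden block, push it fully into the switch, turn it clockwise to its stop and leave it in. Do not disturb the bowl, the round soldering block or the tweezers.

Things in the scene. Friction and masses are not known exactly. Their poses are not given: they have to be found in the camera images.
- box0: small closed silver box with a star of wire on its lid, 40 (x) x 28 (y) x 14 (z) mm, about 45 g; origin at the centre of its underside, z up through the lid; starts lid up on the slab. Four to six of the six boxes are there; an absent one reads None from the start.
- box1: small closed silver box with a star of wire on its lid, 40 (x) x 28 (y) x 14 (z) mm, about 45 g; origin at the centre of its underside, z up through the lid; starts lid up on the slab. Four to six of the six boxes are there; an absent one reads None from the start.
- box2: small closed silver box with a star of wire on its lid, 40 (x) x 28 (y) x 14 (z) mm, about 45 g; origin at the centre of its underside, z up through the lid; starts lid up on the slab. Four to six of the six boxes are there; an absent one reads None from the start.
- box3: small closed silver box with a star of wire on its lid, 40 (x) x 28 (y) x 14 (z) mm, about 45 g; origin at the centre of its underside, z up through the lid; starts lid up on the slab. Four to six of the six boxes are there; an absent one reads None from the start.
- box4: small closed silver box with a star of wire on its lid, 40 (x) x 28 (y) x 14 (z) mm, about 45 g; origin at the centre of its underside, z up through the lid; starts lid up on the slab. Four to six of the six boxes are there; an absent one reads None from the start.
- box5: small closed silver box with a star of wire on its lid, 40 (x) x 28 (y) x 14 (z) mm, about 45 g; origin at the centre of its underside, z up through the lid; starts lid up on the slab. Four to six of the six boxes are there; an absent one reads None from the start.
- slab: fixed pale soldering slab, 220 (x) x 300 (y) x 12 mm high, on which the boxes lie; origin at the centre of its underside, on the bench
- machine: fixed laser marker. Origin on the bench under the carrier plate's centre at carrier joint 0; the carrier runs along the machine's +y. Base 150 mm wide, 12 high, y -100 to 520 mm. A laser head overhangs the marking station, beside a column at y 435 to 505, 410 high: lens (y 224 to 296) 212 mm above the bench, housing (96 wide, y 220 to 435) 240 to 330 mm up. The load end is open above.
- carrier (a joint): travel of the carrier along the rail, m, toward the machine's +y: starts at 0 to 0.03; at 0.26, the marking station, a sprung ball clicks into a notch (about 5 N to push in or out; it draws the carrier in over the last 3 mm); stops at 0 and 0.276. Elsewhere it slides with 1.2 N of friction and stays where left.
- handle (a point): the carrier's handle: an upright round post of 16 mm diameter; this point is on its axis, 63 mm above the bench; the post's top is 20 mm above the point and the tongue that carries it 25 mm below. The post stands 160 mm from the plate's centre toward the machine's -y. Pinch it or push it.
- nest0 (a point): nest 0 of six in the carrier's plate (146 x 180 mm, aluminium, top face 46 mm above the bench): a rectangular pocket 45 (x) x 33 (y) mm, 6 mm deep; this point is the centre of its floor, 40 mm above the bench, axes as the machine's; at x = -33, y = -56 mm from the plate's centre. A seated box stands 8 mm proud of the plate.
- nest1 (a point): nest 1 of six in the carrier's plate (146 x 180 mm, aluminium, top face 46 mm above the bench): a rectangular pocket 45 (x) x 33 (y) mm, 6 mm deep; this point is the centre of its floor, 40 mm above the bench, axes as the machine's; at x = 33, y = -56 mm from the plate's centre. A seated box stands 8 mm proud of the plate.
- nest2 (a point): nest 2 of six in the carrier's plate (146 x 180 mm, aluminium, top face 46 mm above the bench): a rectangular pocket 45 (x) x 33 (y) mm, 6 mm deep; this point is the centre of its floor, 40 mm above the bench, axes as the machine's; at x = -33, y = 0 mm from the plate's centre. A seated box stands 8 mm proud of the plate.
- nest3 (a point): nest 3 of six in the carrier's plate (146 x 180 mm, aluminium, top face 46 mm above the bench): a rectangular pocket 45 (x) x 33 (y) mm, 6 mm deep; this point is the centre of its floor, 40 mm above the bench, axes as the machine's; at x = 33, y = 0 mm from the plate's centre. A seated box stands 8 mm proud of the plate.
- nest4 (a point): nest 4 of six in the carrier's plate (146 x 180 mm, aluminium, top face 46 mm above the bench): a rectangular pocket 45 (x) x 33 (y) mm, 6 mm deep; this point is the centre of its floor, 40 mm above the bench, axes as the machine's; at x = -33, y = 56 mm from the plate's centre. A seated box stands 8 mm proud of the plate.
- nest5 (a point): nest 5 of six in the carrier's plate (146 x 180 mm, aluminium, top face 46 mm above the bench): a rectangular pocket 45 (x) x 33 (y) mm, 6 mm deep; this point is the centre of its floor, 40 mm above the bench, axes as the machine's; at x = 33, y = 56 mm from the plate's centre. A seated box stands 8 mm proud of the plate.
- key: the laser's key, black moulded bow and steel blade. Origin at the shoulder, on its axis; +z up through the bow: bow 26 (x) x 8 (y) x 26 (z) mm above the shoulder; blade 10 (x) x 5 (y) x 22 mm below it, tapered over the last 6 mm to 6 x 2 mm; 30 g. Starts upright in its slot in the wooden block, shoulder on the block's top. A half turn about z makes no difference.
- block: fixed wooden bur block, 50 (x) x 90 (y) x 40 mm high; the key's slot (12 x 7 mm) is at its own x = 0, y = -22 mm, its wide side along the block's y; small burs, up to 18 mm tall, stand at y = 10 to 32 mm. Origin at the centre of its underside
- console: fixed grey key-switch console, 90 (x) x 100 (y) x 50 mm high; the lock is at its own x = 0, y = -22 mm; a stop button 17 mm tall at x = 18, y = 31 mm. Origin at the centre of its underside, z up. It and the block may have either place.
- keyhole (a point): mouth of the key's slot at the centre of the lock barrel's face (round, 39 mm diameter, 12 mm above the console's top, 62 mm above the bench). Slot 12 x 7 mm, 24 mm deep; it turns with the barrel: its x axis is the slot's wide side (along the console's x at joint 0), z up. Fully in, the key's shoulder rests on the face.
- lock (a joint): lock barrel, rad, growing clockwise seen from above: 0 off (start), 1.05 on, at its stop. Stiff (0.05 N m) and it stays where it is left; the key has about 0.2 rad of play either way in the slot.
- bowl: bystander: loose black bowl, 100 mm across, 40 mm high; origin under its centre
- charcoal: bystander: loose dark round soldering block, 64 mm diameter, 40 mm high; origin under its centre
- tweezers: bystander: loose steel tweezers, 150 mm long, lying on the bench
There are look-alikes about, which are no part of the job. What is shaped like the box4 but green or pink is not meant.

How it is judged:
By the outcome, as a careful person would: the job done as asked, in the order asked, and still so for the second after the job is handed in, with the robot touching nothing.
Of box0, box1, box2, box3, box4, box5 only 4 to 6 are there at a start; the rules pass over those that are not, and their reading is None.
At some moment in a run one of box0, box1, box2, box3, box4, box5 may be knocked a few centimetres aside while the robot is not near it.
It also fails if it takes over 210 s, if anything falls off the work surface, if the arm or the gripper's body presses on something with over 40 N, if the wrist force passes 120 N, or if a joint passes its speed limit or range.

ROBOT

A 7-joint arm with a two-finger parallel gripper is mounted at the origin on the work surface. World frame = base frame: x ahead of the robot, y to its left, z up, the work surface at z = 0. Lengths are in m, angles in rad, forces in N, time in s.
With the tool pointing down it reaches from about 0.35 to 0.9 m from the base axis. Payload 8.1 kg.
Tool frame: the origin (TCP) lies at the very end of the fingers, on their centre line; the grasp point (between the pads) lies 19 mm behind it (arm.grip_depth is the distance from the TCP to the grasp point, in m); x points along the fingers, z is the direction in which the jaws open and shut, and the axes are right-handed (so a half turn about x gives the same grasp; the last joint's range is limited). The gripper opens to 92 mm and grips with 3 to 60 N. Pads are 19 mm wide; open, the fingers measure 130 mm over their backs; the gripper's body (75 mm by 190 mm) begins 47 mm behind the grasp point.
Start: joints at [1.173, 0.434, 0.025, 1.573, -0.012, 1.134, -0.075], TCP at [0.182, -0.598, 0.227] pointing down, gripper open.
Joint ranges: [-2.62, 2.62], [-0.44, 2.09], [-1.27, 1.32], [0.08, 2.57], [-1.32, 4.46], [0.12, 2], [-2.74, 2.74]. Speed limits (rad/s): [2.22, 2.22, 3.01, 3.01, 3.14, 3.14, 3.14].

INTERFACE

Orientations are given as a rotation vector (axis times angle).
In Python, from cell import status, cams, arm gives the robot as it stands. The module is installed in compiled form; this text tells all that it offers.
- The arm moves only by the tool step_arm, never from a script. Its argument "rows" is a list of rows, each a list of 7 numbers: the gripper command: -1 is fully open, 1 is shut, values between are in proportion, then the shift along the tool's x, y, z as a fraction of full scale, then the turn, a rotation vector about the tool's x, y, z as a fraction of full scale. In form: [[grip, x, y, z, rx, ry, rz], ...]. A call has 1 to 12 rows; each row is the pose to reach, as a shift and turn from the pose commanded when the call began, along the tool's axes at that moment; what a row does not reach only later rows make up. Full scale, the value 1, is 80 cm for a shift and 60 degrees for a turn. A row lasts 1/12 s, in which the tool goes at most 41.7 mm and 7.16 degrees, less where a joint would pass 70% of its speed; a pose out of reach is approached as far as the arm can. A call with a number of a shift or a turn outside -1 to 1 is refused whole. A call with a gripper value outside its range is refused whole. The fingers move at their own pace and stop on an object; "newtons" is the grip in N (left out, the last holds). Time passes only in rows, so rows that repeat a pose let the fingers close. It gives the time, the measured TCP pose, the force and the opening at its end, in the units of the state.
- status.observe(): the state, without advancing time (a new reading comes with each control period).
- cams.get_image(name): name is "scene" or "top" or "wrist"; returns a dict with "pixels" (480x640x3 uint8, red, green, blue), "range_z" (480x640 float32, m along the optical axis (not along the pixel's ray), 0 where there is no reading), "camera_matrix" (3x3 intrinsics, pixels), "distortion" ([k1, k2, p1, p2, k3] as OpenCV has them; the pictures are not rectified), "eye" and "attitude" of the camera in the world; the wrist camera has in their place "tool_from_camera" (4x4, takes a point from camera to tool coordinates, whose origin is the TCP and whose axes are the tool frame's). Camera axes: x right, y down, z forward; pixel columns grow to the right and rows downward; lengths in m; the calibration is good to about 2 mm. A picture is of the moment at which its call begins: read the wrist's pose just before it.
- arm.sign_off(): hands the job in, once; it reports no verdict.
The state is a dict: "clock": time; "joints": joint angles; "dq": joint speeds; "joint_efforts": joint torques, N m; "position": TCP position; "ee_rot": TCP orientation; "force": force on the tool from outside, world axes, zero at the start; "ft_torque": the same for the moment, N m; "width": opening from 0.0 (shut) to 1.0 (fully open).
Only numpy, scipy, OpenCV 4.12 (cv2) and the standard library are available. Lean on these libraries where they do the work, as an engineer would, in place of code of your own. Each camera call takes 0.05 s, during which the arm holds its last target.

## Working session

There is one attempt and no reset: what is moved stays moved. The work goes in short steps, Python scripts to look and compute and a tool call to move; the robot and the scene stay as the last step left them, time stands still between calls to the robot, and variables do not carry over. Pictures are saved under pics/ and viewed, and the job is handed in when it is done.

Besides the shell and the picture viewer there is one more tool, called after ">>>" as name(argument=value, ...) on one line, values as JSON. step_arm: Moves the arm, as the interface text tells. Its arguments: {"type":"object","properties":{"rows":{"type":"array","items":{"type":"array","items":{"type":"number"}}},"newtons":{"type":"number"}},"required":["rows"]}

```bash
mkdir -p pics; ls; python3 - <<'E'
from cell import status, cams, arm
import cv2, numpy as np
s=status.observe(); print(s)
print(arm.grip_depth)
for n in ["scene","top","wrist"]:
    im=cams.get_image(n); cv2.imwrite(f"pics/{n}0.png",im["pixels"][:,:,::-1])
    np.savez(f"pics/{n}0.npz",**{k:v for k,v in im.items()})
    print(n,{k:np.round(v,4).tolist() for k,v in im.items() if k not in("pixels","range_z")})
E
```

```text
pics
{'clock': 0.0, 'joints': array([ 1.17339548,  0.43524116,  0.02497253,  1.57410467, -0.01158703,
        1.13402217, -0.07507108]), 'dq': array([-2.26906916e-06,  3.37049468e-04, -1.22134425e-03,  5.92132119e-04,
       -3.59189539e-04,  2.12687911e-04,  6.11214205e-04]), 'joint_efforts': array([ 3.71681199e-04, -6.67859101e+01,  9.85175259e-01, -3.14462364e+01,
       -6.04624534e-02,  4.29386110e-02,  1.71250563e-04]), 'position': array([ 0.18138034, -0.59755198,  0.22593077]), 'ee_rot': array([ 0.99026839,  1.33578139, -0.988875  ]), 'force': array([0.64057485, 0.75864381, 0.17120184]), 'ft_torque': array([ 0.03002557, -0.05411599,  0.02637626]), 'width': 1.0007283915128566}
0.0188
scene {'camera_matrix': [[528.2452, 0.0, 323.1305], [0.0, 528.2452, 242.6901], [0.0, 0.0, 1.0]], 'distortion': [-0.1608, 0.0, 0.0, 0.0, 0.0], 'eye': [1.0217, -0.7454, 0.6511], 'attitude': [-2.0794, -0.5856, 0.3393]}
top {'camera_matrix': [[566.7515, 0.0, 320.6199], [0.0, 566.7515, 239.254], [0.0, 0.0, 1.0]], 'distortion': [-0.1062, 0.0, 0.0, 0.0, 0.0], 'eye': [0.3654, 0.0218, 1.2537], 'attitude': [-2.1386, 2.1697, -0.173]}
wrist {'camera_matrix': [[386.3849, 0.0, 314.7998], [0.0, 386.3849, 240.5197], [0.0, 0.0, 1.0]], 'distortion': [-0.0722, 0.0, 0.0, 0.0, 0.0], 'tool_from_camera': [[-0.0, -0.246, 0.9693, -0.1581], [0.0014, -0.9693, -0.246, 0.0657], [1.0, 0.0013, 0.0004, 0.0005], [0.0, 0.0, 0.0, 1.0]]}
```

View pics/scene0.png

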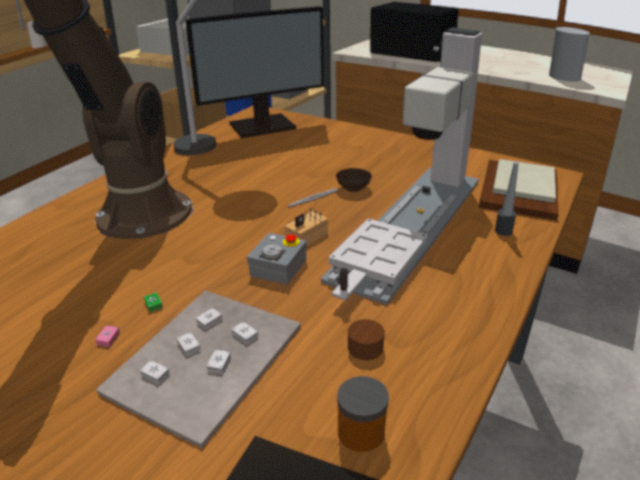

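View pics/top0.png

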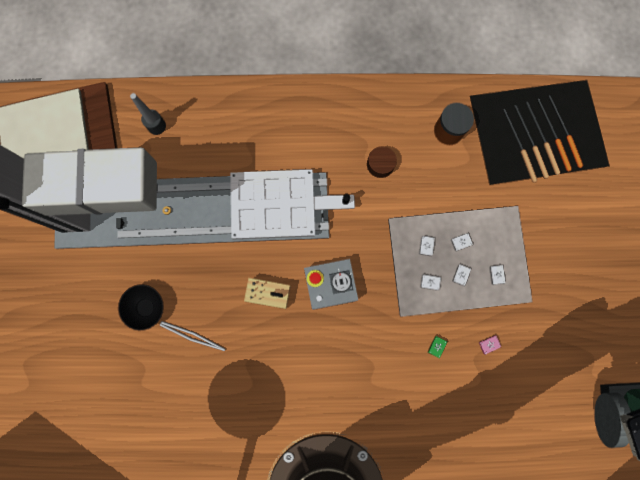

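View pics/wrist0.png

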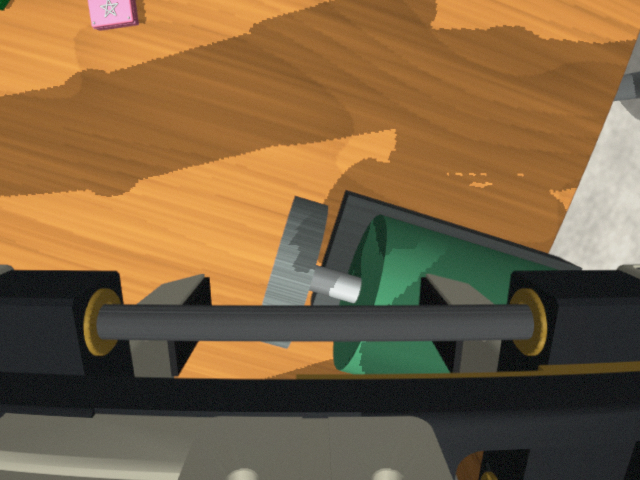

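```bash
cat > h.py <<'E'
import numpy as np, cv2
from scipy.spatial.transform import Rotation as R
def cloud(im, T=None):
    K=np.array(im["camera_matrix"]);D=np.array(im["distortion"])
    h,w=im["range_z"].shape
    u,v=np.meshgrid(np.arange(w),np.arange(h))
    p=cv2.undistortPoints(np.stack([u,v],-1).reshape(-1,1,2).astype(np.float64),K,D).reshape(h,w,2)
    z=im["range_z"]
    P=np.dstack([p[...,0]*z,p[...,1]*z,z])
    if T is None:
        Rm=R.from_rotvec(im["attitude"]).as_matrix();t=np.array(im["eye"])
    else: Rm=T[:3,:3];t=T[:3,3]
    W=P@Rm.T+t; W[z<=0]=np.nan
    return W
def tool(s):
    T=np.eye(4);T[:3,:3]=R.from_rotvec(s["ee_rot"]).as_matrix();T[:3,3]=s["position"];return T
def wrist(name=None):
    from cell import status,cams
    s=status.observe(); im=cams.get_image("wrist")
    T=tool(s)@np.array(im["tool_from_camera"])
    if name: cv2.imwrite(f"pics/{name}.png",im["pixels"][:,:,::-1])
    return im,cloud(im,T),T
def proj(im,T,X):
    Ti=np.linalg.inv(T); r,_=cv2.Rodrigues(Ti[:3,:3])
    return cv2.projectPoints(np.array(X,float).reshape(-1,1,3),r,Ti[:3,3],np.array(im["camera_matrix"]),np.array(im["distortion"]))[0].reshape(-1,2)
def move(target,yaw,pitch_down=True,s=None):
    """row shift/turn fractions to bring TCP to target, tool down, jaw (tool z) along world yaw (mod pi) """
    from cell import status
    s=s or status.observe(); T=tool(s)
    best=None
    for y in (yaw,yaw+np.pi):
        zt=np.array([np.cos(y),np.sin(y),0]);x=np.array([0,0,-1.]);yy=np.cross(zt,x)
        G=np.stack([x,yy,zt],1)
        rv=R.from_matrix(T[:3,:3].T@G).as_rotvec()
        if best is None or np.linalg.norm(rv)<np.linalg.norm(best): best=rv
    d=T[:3,:3].T@(np.array(target)-T[:3,3])
    return np.round(d/0.8,4),np.round(best/(np.pi/3),4)
def info(s=None):
    from cell import status
    s=s or status.observe();T=tool(s)
    print("t",round(s["clock"],2),"pos",np.round(s["position"],4),"jawyaw",round(np.arctan2(T[1,2],T[0,2]),4),"xdir",np.round(T[:3,0],3),"F",np.round(s["force"],1),"w",round(s["width"],3),"q",np.round(s["joints"],2))
E
python3 - <<'E'
from h import *
im=dict(np.load("pics/top0.npz"))
W=cloud(im); np.save("pics/topW.npy",W)
info()
px=im["pixels"].astype(int)
z=W[...,2]
for n,(u,v) in dict(bench=(200,300),slab=(480,290),box=(498,274),plate=(272,205),block=(262,285),console=(330,300),handle=(347,199),lock=(341,281),bowl=(140,307),char=(382,160)).items():
    print(n,np.round(W[v,u],4), px[v,u])
# heatmap
vis=np.clip(np.nan_to_num(z)*255/0.1,0,255).astype(np.uint8)
cv2.imwrite("pics/hmap.png",cv2.resize(vis[130:360,220:540],None,fx=2.4,fy=2.4,interpolation=0))
cv2.imwrite("pics/crop.png",cv2.resize(im["pixels"][130:360,220:540,::-1],None,fx=2.4,fy=2.4,interpolation=2))
E
```

```text
t 0.15 pos [ 0.1814 -0.5977  0.2262] jawyaw -1.276 xdir [-0.     0.001 -1.   ] F [-0.4  0.4 -0.1] w 1.001 q [ 1.17  0.44  0.02  1.57 -0.01  1.13 -0.08]
bench [0.415  0.2675 0.0037] [156 102  61]
slab [ 0.4269 -0.3509  0.0135] [153 145 138]
box [ 0.4607 -0.3898  0.0251] [174 176 177]
plate [0.6172 0.1052 0.045 ] [200 202 207]
block [0.443  0.1262 0.0555] [91 83 67]
console [ 0.4096 -0.0171  0.0507] [122 128 131]
handle [ 0.62   -0.0557  0.0838] [19 19 20]
lock [ 0.4494 -0.0411  0.052 ] [33 34 35]
bowl [0.4007 0.4006 0.0052] [22 22 23]
char [ 0.7187 -0.1392  0.0348] [81 46 30]
```

View pics/hmap.png

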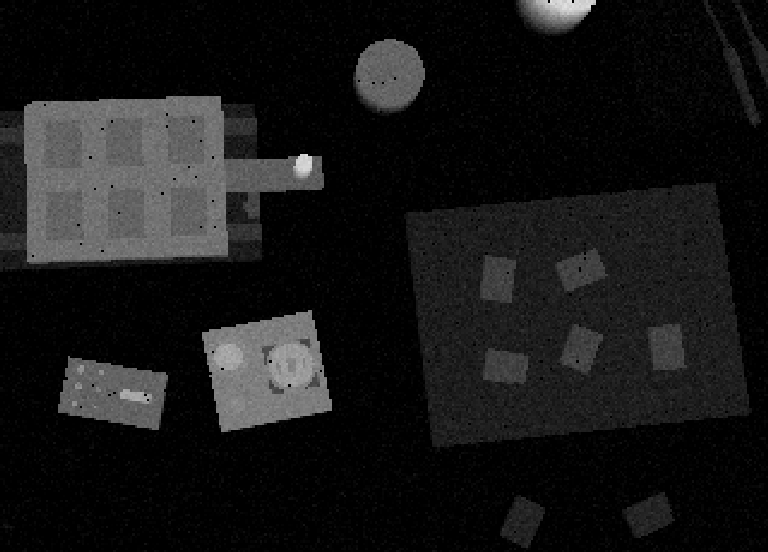

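View pics/crop.png

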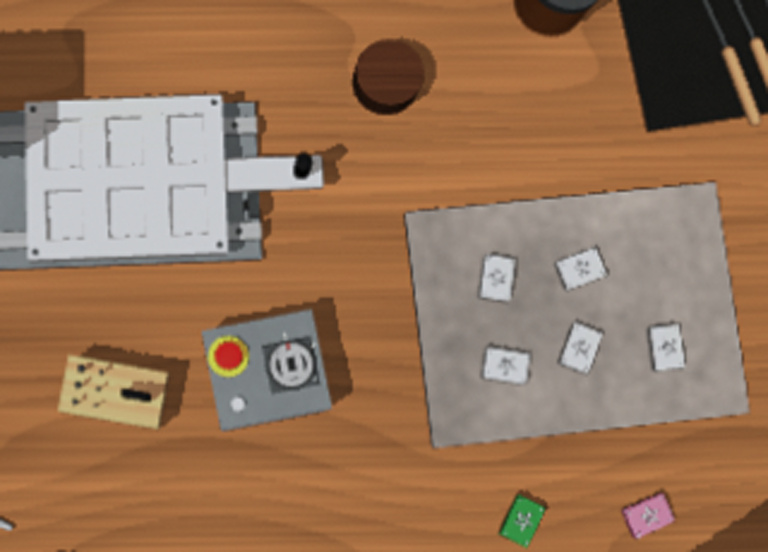

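```bash
cat >> h.py <<'E'
def rects(W,mask,amin,amax):
    """min-area rects in world XY (m): cx,cy,long,short,yaw of long axis, n"""
    n,l,st,c=cv2.connectedComponentsWithStats(mask.astype(np.uint8),connectivity=4)
    out=[]
    for i in range(1,n):
        if not amin<=st[i,4]<=amax: continue
        P=W[l==i][:,:2]; 
        q=P.mean(0); C=np.cov((P-q).T); w,V=np.linalg.eigh(C); a=V[:,1]
        r=cv2.minAreaRect((P*1000).astype(np.float32)); b=cv2.boxPoints(r)/1000
        e1,e2=b[1]-b[0],b[2]-b[1]; L=e1 if np.linalg.norm(e1)>np.linalg.norm(e2) else e2
        yaw=np.arctan2(L[1],L[0]); 
        yp=np.arctan2(a[1],a[0])
        out.append(dict(c=np.array(r[0])/1000,mean=q,size=sorted(np.array(r[1])/1000)[::-1],yaw=(yaw+np.pi/2)%np.pi-np.pi/2,pca=(yp+np.pi/2)%np.pi-np.pi/2,n=st[i,4],z=np.median(W[l==i][:,2]),pxc=c[i]))
    return out
def show(rs):
    for r in rs: print("c",np.round(r["c"],4),"mean",np.round(r["mean"],4),"size",np.round(r["size"],4),"yaw",round(r["yaw"],3),"pca",round(r["pca"],3),"z",round(float(r["z"]),4),"n",r["n"],"px",np.round(r["pxc"]))
E
python3 - <<'E'
from h import *
im=dict(np.load("pics/top0.npz"));W=cloud(im);z=W[...,2]
roi=np.zeros(z.shape,bool);roi[205:318,388:535]=1
print("boxes");show(rects(W,roi&(z>0.020)&(z<0.035),80,600))
print("slab");show(rects(W,roi&(z>0.007),5000,99999))
roi=np.zeros(z.shape,bool);roi[165:242,225:330]=1
print("plate");show(rects(W,cv2.morphologyEx((roi&(z>0.035)&(z<0.055)).astype(np.uint8),cv2.MORPH_OPEN,np.ones((7,7)))>0,1000,99999))
roi2=np.zeros(z.shape,bool);roi2[172:235,235:312]=1
print("nests");show(rects(W,roi2&(cv2.medianBlur(z.astype(np.float32),3)<0.0425),100,900))
roi=np.zeros(z.shape,bool);roi[185:215,330:360]=1
print("handle");show(rects(W,roi&(z>0.07),5,999))
roi=np.zeros(z.shape,bool);roi[270:312,240:298]=1
print("block");show(rects(W,roi&(z>0.03),500,9999))
print("key");show(rects(W,roi&(z>0.06),10,999))
roi=np.zeros(z.shape,bool);roi[250:315,300:365]=1
print("console");show(rects(W,roi&(z>0.04),500,9999))
roi[:,:325]=0
print("lock");show(rects(W,roi&(z>0.056),100,9999))
E
```

```text
boxes
c [ 0.5338 -0.3121] mean [ 0.5333 -0.3113] size [0.0417 0.0281] yaw -1.223 pca -1.215 z 0.0255 n 229 px [462. 242.]
c [ 0.5264 -0.2339] mean [ 0.526  -0.2334] size [0.0407 0.0291] yaw -0.177 pca -0.181 z 0.0252 n 235 px [427. 246.]
c [ 0.4604 -0.308 ] mean [ 0.4608 -0.3076] size [0.0386 0.029 ] yaw -0.421 pca -0.433 z 0.0255 n 221 px [461. 275.]
c [ 0.4607 -0.3885] mean [ 0.4605 -0.3881] size [0.0405 0.0301] yaw 0.063 pca 0.113 z 0.0257 n 239 px [497. 274.]
c [ 0.4454 -0.2375] mean [ 0.4455 -0.237 ] size [0.0384 0.0283] yaw 1.382 pca 1.452 z 0.0252 n 225 px [430. 282.]
slab
c [ 0.4954 -0.3111] mean [ 0.4932 -0.3084] size [0.3026 0.2204] yaw -1.487 pca -1.484 z 0.0118 n 12415 px [459. 261.]
plate
c [0.6212 0.1052] mean [0.62   0.1032] size [0.1837 0.148 ] yaw -1.55 pca -1.522 z 0.0439 n 4688 px [273. 204.]
nests
c [0.6558 0.0505] mean [0.657  0.0509] size [0.0484 0.0373] yaw 0.052 pca 0.025 z 0.0393 n 311 px [297. 187.]
c [0.6548 0.1064] mean [0.6552 0.1073] size [0.0463 0.0352] yaw 0.059 pca -0.01 z 0.039 n 306 px [271. 189.]
c [0.6546 0.163 ] mean [0.6534 0.1632] size [0.0446 
[... 283 characters left out ...]
[0.5859 0.1591] mean [0.5872 0.1609] size [0.0488 0.0378] yaw 0.009 pca 0.025 z 0.0391 n 327 px [247. 219.]
handle
c [ 0.6242 -0.0538] mean [ 0.6238 -0.0538] size [0.0145 0.0129] yaw -0.038 pca -0.342 z 0.0815 n 46 px [346. 198.]
block
c [0.4265 0.1183] mean [0.4263 0.1181] size [0.0906 0.0502] yaw 1.384 pca 1.386 z 0.0393 n 993 px [266. 293.]
key
c [0.4227 0.0973] mean [0.4228 0.0978] size [0.0232 0.0076] yaw 1.384 pca 1.412 z 0.0651 n 42 px [275. 294.]
console
c [ 0.4438 -0.0189] mean [ 0.4432 -0.0181] size [0.1002 0.0903] yaw -1.39 pca -1.364 z 0.0502 n 1927 px [330. 284.]
lock
c [ 0.4478 -0.0406] mean [ 0.4478 -0.0404] size [0.0379 0.0363] yaw 1.561 pca 0.48 z 0.0607 n 224 px [341. 281.]
```

```bash
python3 -c "
from h import *
print(move([0.49,-0.31,0.25],-np.pi/2))"
```

```text
(array([-0.0296,  0.4735, -0.2321]), array([ 0.2815, -0.0011,  0.0003]))
```

>>> step_arm(rows=[[-1,-0.03,0.473,-0.232,0.28,0,0],[-1,-0.03,0.473,-0.232,0.28,0,0],[-1,-0.03,0.473,-0.232,0.28,0,0],[-1,-0.03,0.473,-0.232,0.28,0,0],[-1,-0.03,0.473,-0.232,0.28,0,0],[-1,-0.03,0.473,-0.232,0.28,0,0],[-1,-0.03,0.473,-0.232,0.28,0,0],[-1,-0.03,0.473,-0.232,0.28,0,0],[-1,-0.03,0.473,-0.232,0.28,0,0],[-1,-0.03,0.473,-0.232,0.28,0,0],[-1,-0.03,0.473,-0.232,0.28,0,0],[-1,-0.03,0.473,-0.232,0.28,0,0]], newtons=15)

```text
clock: 1.15
position: [0.4926, -0.3067, 0.2505]
ee_rot: [1.205, 1.214, -1.202]
force: [-1.5, 0.0, 0.1]
width: 0.998
```

```bash
cat > boxes.py <<'E'
import sys
from h import *
info()
im,W,T=wrist(sys.argv[1]); z=W[...,2]
px=im["pixels"].astype(int)
m=(z>0.0195)&(z<0.034)&(px.max(-1)-px.min(-1)<45)
rs=rects(W,m,300,6000); show(rs)
for r in rs:
    if 0.03<r["size"][0]<.05: print("jaw yaw",round(r["yaw"]-np.pi/2,3), "hover",*move([*r["c"],0.10],r["yaw"]-np.pi/2))
E
python3 boxes.py w1
```

```text
t 1.15 pos [ 0.4926 -0.3067  0.2505] jawyaw -1.5624 xdir [ 0.001  0.002 -1.   ] F [-1.5  0.   0.1] w 0.998 q [ 0.51  0.35 -0.06  1.65  0.02  1.15 -1.12]
c [ 0.5985 -0.0077] mean [ 0.5987 -0.0109] size [0.0231 0.0165] yaw 0.072 pca 0.054 z 0.0276 n 375 px [ 17. 104.]
c [5.742e-01 4.000e-04] mean [ 5.741e-01 -3.000e-04] size [0.0351 0.0153] yaw -1.53 pca -1.521 z 0.0212 n 438 px [ 14. 129.]
c [ 0.5353 -0.311 ] mean [ 0.5356 -0.311 ] size [0.0404 0.0283] yaw -1.228 pca -1.223 z 0.0261 n 1196 px [319. 167.]
c [ 0.5277 -0.2325] mean [ 0.528  -0.2331] size [0.0403 0.0289] yaw -0.16 pca -0.21 z 0.0261 n 1178 px [240. 174.]
c [ 0.4622 -0.065 ] mean [ 0.4632 -0.065 ] size [0.0737 0.0082] yaw 0.266 pca 0.184 z 0.0267 n 582 px [ 83. 237.]
c [ 0.4615 -0.307 ] mean [ 0.4624 -0.307 ] size [0.0405 0.0283] yaw -0.396 pca -0.402 z 0.026 n 1072 px [315. 240.]
c [ 0.4608 -0.3879] mean [ 0.4615 -0.3872] size [0.0402 0.0287] yaw 0.077 pca 0.095 z 0.0261 n 1083 px [393. 241.]
c [ 0.4465 -0.237 ] mean [ 0.4476 -0.2377] size [0.0397 0.0289] yaw 1.386 pca 1.378 z 0.026 n 1040 px [247. 253.]
jaw yaw -3.1 hover [ 0.1881  0.1064 -0.3863] [ 1.4653e+00 -0.0000e+00  7.0000e-04]
jaw yaw -2.799 hover [0.188  0.0559 0.0028] [ 1.1777e+00 -1.0000e-04  6.0000e-04]
jaw yaw -1.731 hover [ 0.188   0.0468 -0.0954] [ 0.1576 -0.0004  0.0004]
jaw yaw -1.967 hover [ 0.188  -0.0363 -0.0027] [ 0.3833 -0.0004  0.0005]
jaw yaw -1.494 hover [ 0.188  -0.0376  0.0984] [-0.0686 -0.0005  0.0004]
jaw yaw -0.184 hover [ 0.188  -0.0546 -0.0903] [-1.3193e+00 -6.0000e-04  0.0000e+00]
```

View pics/w1.png

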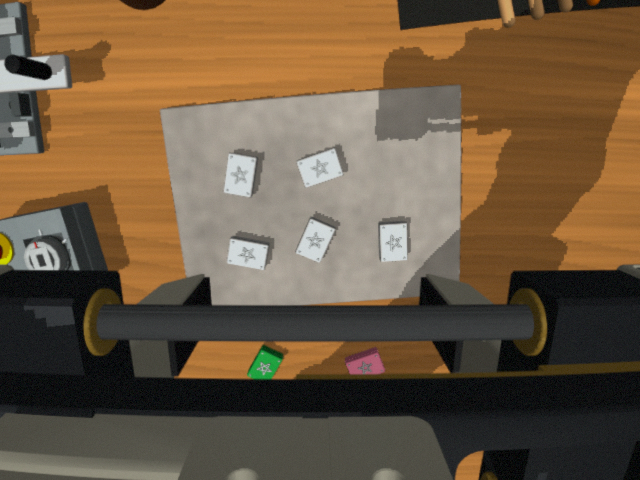

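>>> step_arm(rows=[[-0.1,0.188,0.0468,-0.0954,0.158,0,0],[-0.1,0.188,0.0468,-0.0954,0.158,0,0],[-0.1,0.188,0.0468,-0.0954,0.158,0,0],[-0.1,0.188,0.0468,-0.0954,0.158,0,0],[-0.1,0.188,0.0468,-0.0954,0.158,0,0],[-0.1,0.188,0.0468,-0.0954,0.158,0,0],[-0.1,0.188,0.0468,-0.0954,0.158,0,0],[-0.1,0.188,0.0468,-0.0954,0.158,0,0]])

```text
clock: 1.87
position: [0.5273, -0.2368, 0.102]
ee_rot: [1.331, 1.123, -1.33]
force: [0.5, -0.7, 0.4]
width: 0.552
```

```bash
cat > near.py <<'E'
# nearest box to the TCP: descend row. usage: near.py name [z]
import sys
from h import *
info()
im,W,T=wrist(sys.argv[1]); z=W[...,2]
s=__import__("cell").status.observe()
px=im["pixels"].astype(int)
m=(z>0.0195)&(z<0.034)&(px.max(-1)-px.min(-1)<45)
rs=[r for r in rects(W,m,300,12000) if 0.03<r["size"][0]<.05]; show(rs)
r=min(rs,key=lambda r:np.linalg.norm(r["c"]-s["position"][:2]))
print("descend",*move([*r["c"],0.020],r["yaw"]-np.pi/2,s=s))
E
python3 near.py w2
```

```text
t 1.87 pos [ 0.5273 -0.2368  0.102 ] jawyaw -1.7375 xdir [ 0.002 -0.002 -1.   ] F [ 0.5 -0.7  0.4] w 0.552 q [ 0.37  0.49 -0.05  1.83  0.03  0.82 -1.44]
c [ 0.6896 -0.1371] mean [ 0.6886 -0.1396] size [0.0351 0.0062] yaw 1.544 pca -1.543 z 0.0264 n 494 px [98.  8.]
c [ 0.5354 -0.3111] mean [ 0.5361 -0.3105] size [0.0405 0.0287] yaw -1.218 pca -1.23 z 0.026 n 2955 px [428. 218.]
c [ 0.5277 -0.232 ] mean [ 0.5288 -0.2323] size [0.0405 0.028 ] yaw -0.157 pca -0.147 z 0.0261 n 2776 px [306. 250.]
c [ 0.4493 -0.2375] mean [ 0.4502 -0.2376] size [0.041  0.0249] yaw 1.409 pca 1.439 z 0.026 n 1971 px [334. 358.]
descend [ 0.1028 -0.001  -0.006 ] [-0.0096  0.0015 -0.0028]
```

View pics/w2.png

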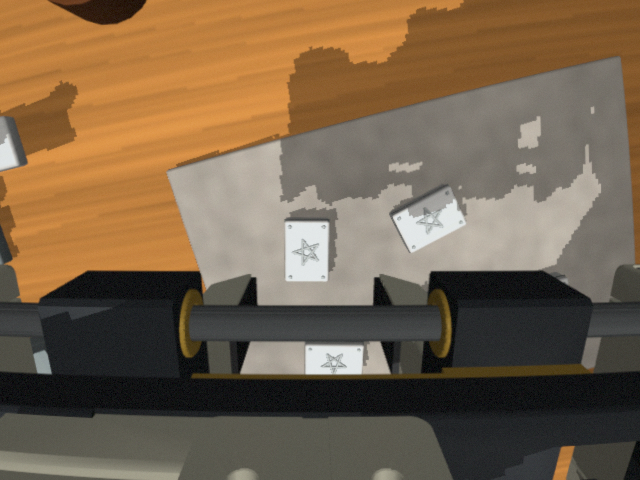

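```bash
python3 near.py w3|tail -5; python3 near.py w3|grep -v mean
```

```text
c [ 0.6896 -0.1375] mean [ 0.6887 -0.1397] size [0.0341 0.0055] yaw 1.558 pca -1.544 z 0.0265 n 519 px [99.  8.]
c [ 0.5354 -0.3112] mean [ 0.5361 -0.3105] size [0.0406 0.0285] yaw -1.228 pca -1.237 z 0.026 n 2948 px [429. 219.]
c [ 0.5276 -0.2321] mean [ 0.5287 -0.2323] size [0.0405 0.0285] yaw -0.167 pca -0.159 z 0.0261 n 2761 px [306. 250.]
c [ 0.4494 -0.2378] mean [ 0.4504 -0.2378] size [0.04   0.0249] yaw 1.402 pca 1.424 z 0.026 n 1955 px [334. 358.]
descend [ 0.1027 -0.001  -0.0055] [ 0.0007  0.0013 -0.0028]
t 1.97 pos [ 0.5275 -0.2363  0.1021] jawyaw -1.7372 xdir [ 0.003 -0.002 -1.   ] F [ 0.1 -0.5 -0.2] w 0.55 q [ 0.37  0.49 -0.05  1.83  0.03  0.82 -1.44]
descend [ 0.1025 -0.0008 -0.0049] [ 0.0006  0.0011 -0.0026]
```

>>> step_arm(rows=[[-0.1,0.04,-0.0008,-0.005,0,0.001,-0.002],[-0.1,0.07,-0.0008,-0.005,0,0.001,-0.002],[-0.1,0.095,-0.0008,-0.005,0,0.001,-0.002],[-0.1,0.1025,-0.0008,-0.005,0,0.001,-0.002],[-0.1,0.1025,-0.0008,-0.005,0,0.001,-0.002],[-0.1,0.1025,-0.0008,-0.005,0,0.001,-0.002],[1,0.1025,-0.0008,-0.005,0,0.001,-0.002],[1,0.1025,-0.0008,-0.005,0,0.001,-0.002],[1,0.1025,-0.0008,-0.005,0,0.001,-0.002],[1,0.1025,-0.0008,-0.005,0,0.001,-0.002],[1,0.1025,-0.0008,-0.005,0,0.001,-0.002]])

```text
clock: 2.93
position: [0.5276, -0.2303, 0.0191]
ee_rot: [1.329, 1.128, -1.329]
force: [-0.6, -0.3, 5.2]
width: 0.302
```

```bash
python3 -c "
from h import *
info()
print(move([0.622,0.04,0.2],-np.pi/2+0.02))"
```

```text
t 2.93 pos [ 0.5276 -0.2303  0.0191] jawyaw -1.7348 xdir [-0.001  0.001 -1.   ] F [-0.6 -0.3  5.2] w 0.302 q [ 0.35  0.6  -0.05  1.89  0.05  0.65 -1.46]
(array([-0.2259,  0.0611, -0.3528]), array([-0.1757, -0.0008,  0.0008]))
```

>>> step_arm(rows=[[1,-0.05,0,0,0,0,0],[1,-0.1,0,0,0,0,0],[1,-0.226,0.061,-0.353,-0.176,0,0],[1,-0.226,0.061,-0.353,-0.176,0,0],[1,-0.226,0.061,-0.353,-0.176,0,0],[1,-0.226,0.061,-0.353,-0.176,0,0],[1,-0.226,0.061,-0.353,-0.176,0,0],[1,-0.226,0.061,-0.353,-0.176,0,0],[1,-0.226,0.061,-0.353,-0.176,0,0],[1,-0.226,0.061,-0.353,-0.176,0,0],[1,-0.226,0.061,-0.353,-0.176,0,0],[1,-0.226,0.061,-0.353,-0.176,0,0]])

```text
clock: 3.93
position: [0.6216, 0.0411, 0.1992]
ee_rot: [1.193, 1.222, -1.194]
force: [-0.3, -1.2, -0.6]
width: 0.306
```

```bash
python3 - <<'E'
from h import *
info()
for k in range(3): im,W,T=wrist("w4")
info()
np.savez("pics/w4.npz",W=W,px=im["pixels"],T=T)
E
```

```text
t 3.93 pos [0.6216 0.0411 0.1992] jawyaw -1.5484 xdir [-0.002  0.001 -1.   ] F [-0.3 -1.2 -0.6] w 0.306 q [-0.05  0.46 -0.14  1.6   0.07  1.08 -1.76]
t 4.08 pos [0.621  0.0382 0.1987] jawyaw -1.5527 xdir [-0.003  0.    -1.   ] F [-0.1 -0.3 -1.2] w 0.302 q [-0.05  0.46 -0.14  1.6   0.07  1.08 -1.76]
```

View pics/w4.png

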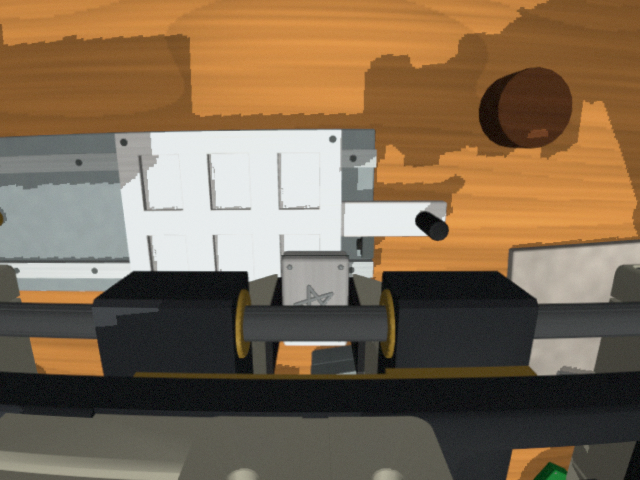

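```bash
python3 - <<'E'
from h import *
d=np.load("pics/w4.npz");W=d["W"];z=W[...,2]
zz=cv2.medianBlur(z.astype(np.float32),3)
roi=np.zeros(z.shape,bool);roi[140:225,130:340]=1
print("nests");show(rects(W,roi&(zz<0.043),300,9000))
roi[:]=0;roi[120:262,110:350]=1
P=rects(W,roi&(zz>0.036)&(zz<0.05),3000,99999);show(P)
# edges: far edge (top) pts
m=(zz>0.036)&(zz<0.052)
cols=range(130,335,3);pts=[]
for c in cols:
    r=np.where(m[115:160,c])[0]
    if len(r): pts.append(W[115+r[0]+0,c,:2])
pts=np.array(pts);f=np.polyfit(pts[:,1],pts[:,0],1);print("far edge x=",f, "at y=.1",np.polyval(f,.1))
rows=range(150,195,3);pr=[]
for r in rows:
    c=np.where(m[r,300:370])[0]; pr.append(W[r,300+c[-1],:2])
pr=np.array(pr);f2=np.polyfit(pr[:,0],pr[:,1],1);print("near-y edge y=",f2,"at x=.65",np.polyval(f2,.65), pr[:3])
pl=[]
for r in range(150,225,3):
    c=np.where(m[r,90:200])[0]; pl.append(W[r,90+c[0],:2])
pl=np.array(pl);f3=np.polyfit(pl[:,0],pl[:,1],1);print("far-y edge",f3,"at x=.65",np.polyval(f3,.65))
roi[:]=0;roi[190:250,400:460]=1
print("handle");show(rects(W,roi&(zz>0.075),10,9000))
roi[:]=0;roi[245:350,270:360]=1
print("held");show(rects(W,roi&(zz>0.19-0.0)&(zz<.22),100,9000))
E
```

```text
nests
c [0.6559 0.0525] mean [0.6564 0.0522] size [0.0449 0.033 ] yaw 0.022 pca 0.035 z 0.0401 n 2268 px [298. 180.]
c [0.6532 0.1649] mean [0.6532 0.1652] size [0.045  0.0325] yaw 0.036 pca 0.027 z 0.0402 n 2109 px [161. 182.]
c [0.6546 0.1078] mean [0.655  0.1086] size [0.0448 0.034 ] yaw 0.032 pca 0.032 z 0.0402 n 2203 px [229. 181.]
c [0.6411 0.1039] mean [0.644  0.1072] size [0.1894 0.1099] yaw -1.549 pca -1.516 z 0.0456 n 28181 px [231. 194.]
far edge x= [-0.02382865  0.697014  ] at y=.1 0.6946311320639125
near-y edge y= [ 0.0342438  -0.00401552] at x=.65 0.01824294482581674 [[0.68145139 0.01932669]
 [0.67911548 0.01920026]
 [0.67677724 0.01910267]]
far-y edge [0.01450743 0.18787313] at x=.65 0.19730295709227452
handle
c [ 0.6266 -0.0526] mean [ 0.6269 -0.0517] size [0.0148 0.0147] yaw 0.336 pca 0.273 z 0.0825 n 380 px [437. 230.]
held
c [0.6068 0.0318] mean [0.6322 0.0382] size [0.0708 0.0654] yaw -0.117 pca -1.555 z 0.2056 n 4127 px [314. 279.]
c [0.5465 0.0361] mean [0.6016 0.0376] size [0.1151 0.0669] yaw 0.009 pca 0.014 z 0.2056 n 210 px [315. 343.]
```

```bash
cat > nest.py <<'E'
from h import *
TH=0.024; C=np.array([0.6216,0.1077])
XY=[(-.033,-.056),(.033,-.056),(-.033,0),(.033,0),(-.033,.056),(.033,.056)]
def nest(k,dy=0):
    x,y=XY[k];y+=dy
    return C+np.array([x*np.cos(TH)-y*np.sin(TH),x*np.sin(TH)+y*np.cos(TH)])
E
python3 -c "
from nest import *
info()
print(nest(5),move([*nest(5),0.08],-np.pi/2+TH))"
```

```text
t 4.08 pos [0.621  0.0382 0.1987] jawyaw -1.5527 xdir [-0.003  0.    -1.   ] F [-0.1 -0.3 -1.2] w 0.302 q [-0.05  0.46 -0.14  1.6   0.07  1.08 -1.76]
[0.65324663 0.1644758 ] (array([ 0.1483,  0.0436, -0.1571]), array([-0.0057, -0.0002,  0.0031]))
```

>>> step_arm(rows=[[1,0.05,0.0436,-0.157,0.0057,0,0.003],[1,0.05,0.0436,-0.157,0.0057,0,0.003],[1,0.05,0.0436,-0.157,0.0057,0,0.003],[1,0.1,0.0436,-0.157,0.0057,0,0.003],[1,0.148,0.0436,-0.157,0.0057,0,0.003],[1,0.148,0.0436,-0.157,0.0057,0,0.003],[1,0.148,0.0436,-0.157,0.0057,0,0.003],[1,0.148,0.0436,-0.157,0.0057,0,0.003],[1,0.148,0.0436,-0.157,0.0057,0,0.003],[1,0.148,0.0436,-0.157,0.0057,0,0.003]])

```text
clock: 4.92
position: [0.6555, 0.1661, 0.084]
ee_rot: [1.204, 1.213, -1.195]
force: [-0.4, -0.2, 0.1]
width: 0.3
```

```bash
python3 - <<'E'
from nest import *
for k in range(2): im,W,T=wrist("w5")
info()
np.savez("pics/w5.npz",W=W,px=im["pixels"],T=T)
print(move([*nest(5),0.048],-np.pi/2+TH))
E
```

```text
t 5.02 pos [0.6549 0.1664 0.0832] jawyaw -1.5573 xdir [ 0.004  0.002 -1.   ] F [ 0.9 -0.3 -0.3] w 0.301 q [-0.24  0.65 -0.14  1.58  0.11  0.91 -1.97]
(array([ 0.0439, -0.0023,  0.0025]), array([-0.01  , -0.002 , -0.0041]))
```

View pics/w5.png

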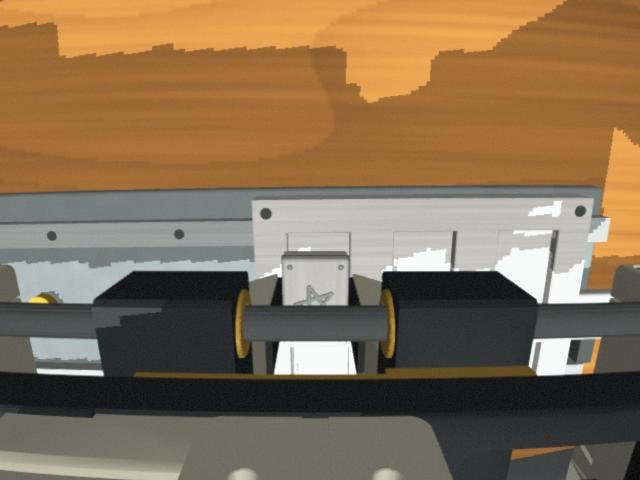

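```bash
cat > chk.py <<'E'
# analyse held box vs nests in the current wrist picture
import sys
from nest import *
def analyse(name,k,settle=2):
    for _ in range(settle): im,W,T=wrist(name)
    s=__import__("cell").status.observe(); info(s)
    z=W[...,2]; zt=s["position"][2]
    th=TH; Rm=np.array([[np.cos(th),np.sin(th)],[-np.sin(th),np.cos(th)]])
    M=(W[...,:2]-C)@Rm.T  # machine coords rel to plate centre
    v,u=np.mgrid[:480,:640]
    h=(z>zt+0.002)&(z<zt+0.011)&(v<300)&(v>230)&(u>270)&(u<360)
    P=M[h]
    if len(P)>50: print("held far edge x",np.round(np.percentile(P[:,0],98),4),"y range",np.round(np.percentile(P[:,1],[2,98]),4),"=> centre",np.round([np.percentile(P[:,0],98)-.020,P[:,1].mean()],4),"TCP",np.round(Rm@(s["position"][:2]-C),4),"topz",np.median(z[h]))
    zz=cv2.medianBlur(z.astype(np.float32),3)
    for j in range(6):
        x,y=XY[j]
        f=(zz<0.0428)&(zz>0.037)&(abs(M[...,0]-x)<.03)&(abs(M[...,1]-y)<.023)
        if f.sum()>150:
            Q=M[f]; print("nest",j,"x",np.round(np.percentile(Q[:,0],[1.5,98.5])-x,4),"y",np.round(np.percentile(Q[:,1],[1.5,98.5])-y,4),"n",f.sum())
        f=(zz>0.050)&(zz<0.058)&(abs(M[...,0]-x)<.028)&(abs(M[...,1]-y)<.023)
        if f.sum()>150:
            Q=M[f]; print("lid in nest",j,"x",np.round(np.percentile(Q[:,0],[1.5,98.5])-x,4),"y",np.round(np.percentile(Q[:,1],[1.5,98.5])-y,4),"z",np.median(z[f]),"n",f.sum())
    return s
if __name__=="__main__":
    k=int(sys.argv[2]); s=analyse(sys.argv[1],k)
    print("down",*move([*nest(k),0.048],-np.pi/2+TH,s=s))
E
python3 chk.py w5 5
```

```text
t 5.12 pos [0.6543 0.1666 0.0822] jawyaw -1.5568 xdir [ 0.003  0.002 -1.   ] F [-0.4 -0.3 -0.3] w 0.302 q [-0.24  0.65 -0.14  1.58  0.11  0.91 -1.97]
held far edge x 0.0544 y range [0.0421 0.0725] => centre [0.0344 0.0574] TCP [0.0341 0.0581] topz 0.08952828443296015
nest 0 x [0.0022 0.0196] y [-0.0182 -0.0145] n 191
nest 1 x [-0.018   0.0214] y [-0.0176  0.0124] n 3190
nest 3 x [-0.0006  0.0213] y [-0.0173  0.0141] n 2400
nest 4 x [0.0009 0.0195] y [-0.0173  0.0155] n 1662
nest 5 x [0.011  0.0213] y [-0.0169  0.0153] n 1188
down [ 0.0428 -0.0015  0.0027] [-0.0095 -0.0017 -0.0028]
```

>>> step_arm(rows=[[1,0.01,-0.0027,0.0033,-0.0095,-0.0017,-0.0028],[1,0.02,-0.0027,0.0033,-0.0095,-0.0017,-0.0028],[1,0.027,-0.0027,0.0033,-0.0095,-0.0017,-0.0028],[1,0.034,-0.0027,0.0033,-0.0095,-0.0017,-0.0028],[1,0.039,-0.0027,0.0033,-0.0095,-0.0017,-0.0028],[1,0.0428,-0.0027,0.0033,-0.0095,-0.0017,-0.0028],[1,0.0428,-0.0027,0.0033,-0.0095,-0.0017,-0.0028],[1,0.0428,-0.0027,0.0033,-0.0095,-0.0017,-0.0028]])

```text
clock: 5.78
position: [0.6517, 0.1642, 0.0466]
ee_rot: [1.19, 1.222, -1.193]
force: [0.7, -0.2, -0.6]
width: 0.303
```

```bash
python3 chk.py w6 5
```

```text
t 5.88 pos [0.6517 0.1641 0.0466] jawyaw -1.5464 xdir [-0.002 -0.    -1.   ] F [-0.2  0.3 -0.1] w 0.301 q [-0.24  0.69 -0.14  1.61  0.12  0.85 -1.97]
held far edge x 0.0513 y range [0.0397 0.0704] => centre [0.0313 0.0552] TCP [0.0314 0.0557] topz 0.05402818873021323
nest 1 x [-0.0069  0.021 ] y [-0.0175  0.0121] n 3664
nest 3 x [0.0088 0.0211] y [-0.0172  0.014 ] n 1931
nest 5 x [0.0072 0.0212] y [-0.0169  0.0161] n 842
lid in nest 5 x [-0.0206  0.0182] y [-0.0194  0.019 ] z 0.054071549216017006 n 3813
down [-0.0018  0.002  -0.0004] [0.0004 0.0004 0.0017]
```

View pics/w6.png

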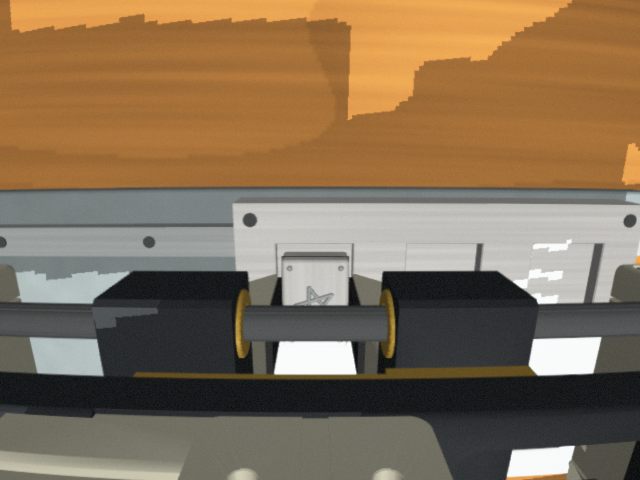

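```bash
python3 -c "
from nest import *
print(move([.4613,-.307,0.10],-1.967))"
```

```text
(array([-0.0661, -0.2524,  0.583 ]), array([0.4016, 0.0008, 0.0016]))
```

>>> step_arm(rows=[[0.05,0,0,0,0,0,0],[0.05,0,0,0,0,0,0],[0.05,0,0,0,0,0,0],[0.05,-0.03,0,0,0,0,0],[0.0,-0.08,0,0,0,0,0],[-0.1,-0.12,-0.02,0.04,0.03,0,0],[-0.1,-0.12,-0.252,0.583,0.4,0,0],[-0.1,-0.12,-0.252,0.583,0.4,0,0],[-0.1,-0.12,-0.252,0.583,0.4,0,0],[-0.1,-0.12,-0.252,0.583,0.4,0,0],[-0.1,-0.12,-0.252,0.583,0.4,0,0],[-0.1,-0.12,-0.252,0.583,0.4,0,0]])

```text
clock: 6.88
position: [0.5449, -0.0977, 0.1414]
ee_rot: [1.492, 0.996, -1.495]
force: [0.4, -0.5, 0.1]
width: 0.552
```

```bash
python3 -c "
from nest import *
info()
print(move([.4613,-.307,0.10],-1.967))
im,W,T=wrist('w7')"
```

```text
t 6.88 pos [ 0.5449 -0.0977  0.1414] jawyaw -1.9652 xdir [-0.001 -0.001 -1.   ] F [ 0.4 -0.5  0.1] w 0.552 q [ 0.1   0.41 -0.03  1.85  0.02  0.88 -1.9 ]
(array([0.052 , 0.0041, 0.2817]), array([0.0017, 0.0009, 0.0007]))
```

View pics/w7.png

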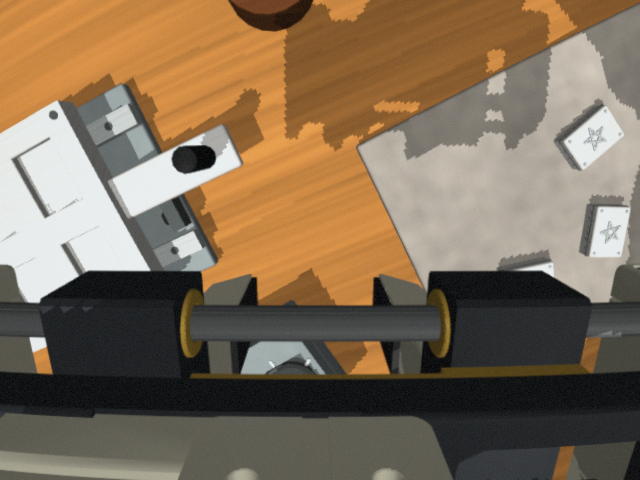

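>>> step_arm(rows=[[-0.1,0.02,0.004,0.27,0,0,0],[-0.1,0.03,0.004,0.27,0,0,0],[-0.1,0.05,0.004,0.27,0,0,0],[-0.1,0.05,0.004,0.27,0,0,0],[-0.1,0.05,0.004,0.27,0,0,0],[-0.1,0.05,0.004,0.27,0,0,0],[-0.1,0.05,0.004,0.27,0,0,0],[-0.1,0.05,0.004,0.27,0,0,0],[-0.1,0.05,0.004,0.27,0,0,0]])

```text
clock: 7.68
position: [0.4669, -0.2952, 0.1015]
ee_rot: [1.492, 0.998, -1.493]
force: [1.1, 0.4, -1.2]
width: 0.547
```

```bash
python3 near.py w8|head -1; python3 near.py w8; python3 near.py w8|tail -1
```

```text
t 7.68 pos [ 0.4669 -0.2952  0.1015] jawyaw -1.9636 xdir [-0.001  0.    -1.   ] F [ 1.1  0.4 -1.2] w 0.547 q [ 0.46  0.46  0.01  1.89 -0.    0.79 -1.49]
t 7.73 pos [ 0.4671 -0.2949  0.1016] jawyaw -1.9628 xdir [-0.001  0.    -1.   ] F [-0.5  0.4  0.3] w 0.547 q [ 0.46  0.46  0.01  1.89 -0.    0.79 -1.49]
c [ 0.535  -0.3112] mean [ 0.535  -0.3115] size [0.0403 0.0286] yaw -1.233 pca -1.214 z 0.0261 n 3242 px [296. 137.]
c [ 0.4609 -0.3878] mean [ 0.4615 -0.3871] size [0.0405 0.0289] yaw 0.095 pca 0.066 z 0.026 n 3000 px [456. 204.]
c [ 0.4616 -0.3073] mean [ 0.4627 -0.3074] size [0.0403 0.0282] yaw -0.392 pca -0.396 z 0.0261 n 2801 px [335. 250.]
descend [ 0.1021 -0.0004  0.0168] [0.0002 0.0002 0.0006]
descend [ 0.1021 -0.0005  0.0167] [0.0006 0.0004 0.0006]
```

>>> step_arm(rows=[[-0.1,0.02,-0.0004,0.0167,0,0,0],[-0.1,0.06,-0.0004,0.0167,0,0,0],[-0.1,0.09,-0.0004,0.0167,0,0,0],[-0.1,0.102,-0.0004,0.0167,0,0,0],[-0.1,0.102,-0.0004,0.0167,0,0,0],[-0.1,0.102,-0.0004,0.0167,0,0,0],[1,0.102,-0.0004,0.0167,0,0,0],[1,0.102,-0.0004,0.0167,0,0,0],[1,0.102,-0.0004,0.0167,0,0,0],[1,0.102,-0.0004,0.0167,0,0,0]])

```text
clock: 8.67
position: [0.4608, -0.3092, 0.0206]
ee_rot: [1.493, 0.995, -1.494]
force: [-0.6, 0.1, -0.1]
width: 0.31
```

```bash
python3 -c "
from nest import *
info()
print(move([*nest(3),0.09],-np.pi/2+TH))"
```

```text
t 8.67 pos [ 0.4608 -0.3092  0.0206] jawyaw -1.9652 xdir [-0.    -0.001 -1.   ] F [-0.6  0.1 -0.1] w 0.31 q [ 0.49  0.58  0.01  1.95 -0.    0.62 -1.47]
(array([-0.0874,  0.023 , -0.5751]), array([-0.3996,  0.0011,  0.    ]))
```

>>> step_arm(rows=[[1,-0.05,0,0,0,0,0],[1,-0.1,0,-0.02,-0.02,0,0],[1,-0.15,0.023,-0.575,-0.4,0,0],[1,-0.15,0.023,-0.575,-0.4,0,0],[1,-0.15,0.023,-0.575,-0.4,0,0],[1,-0.15,0.023,-0.575,-0.4,0,0],[1,-0.15,0.023,-0.575,-0.4,0,0],[1,-0.15,0.023,-0.575,-0.4,0,0],[1,-0.15,0.023,-0.575,-0.4,0,0],[1,-0.15,0.023,-0.575,-0.4,0,0],[1,-0.15,0.023,-0.575,-0.4,0,0],[1,-0.15,0.023,-0.575,-0.4,0,0]])

```text
clock: 9.67
position: [0.642, 0.0832, 0.1371]
ee_rot: [1.19, 1.221, -1.193]
force: [1.0, -0.2, 0.2]
width: 0.301
```

```bash
python3 -c "
from nest import *
info()
print(move([*nest(3),0.08],-np.pi/2+TH))"
```

```text
t 9.67 pos [0.642  0.0832 0.1371] jawyaw -1.5466 xdir [-0.001 -0.001 -1.   ] F [ 1.  -0.2  0.2] w 0.301 q [-0.12  0.56 -0.13  1.61  0.08  0.98 -1.83]
(array([ 0.0714,  0.0166, -0.0312]), array([0.0001, 0.0005, 0.0012]))
```

>>> step_arm(rows=[[1,0.03,0.0106,-0.0177,0,0,0],[1,0.06,0.0106,-0.0177,0,0,0],[1,0.0714,0.0106,-0.0177,0,0,0],[1,0.0714,0.0106,-0.0177,0,0,0],[1,0.0714,0.0106,-0.0177,0,0,0],[1,0.0714,0.0106,-0.0177,0,0,0],[1,0.0714,0.0106,-0.0177,0,0,0]])

```text
clock: 10.25
position: [0.6505, 0.0949, 0.081]
ee_rot: [1.193, 1.219, -1.192]
force: [-0.1, -0.3, 0.3]
width: 0.297
```

```bash
python3 chk.py w9 3
```

```text
t 10.35 pos [0.6503 0.0952 0.0807] jawyaw -1.5474 xdir [ 0. -0. -1.] F [-0.1  0.2 -0.2] w 0.298 q [-0.14  0.63 -0.13  1.63  0.1   0.89 -1.86]
held far edge x 0.048 y range [-0.0295  0.0013] => centre [ 0.028  -0.0139] TCP [ 0.0284 -0.0132] topz 0.08625477775995335
nest 1 x [-0.0091  0.0214] y [-0.0172  0.0149] n 3229
nest 2 x [-0.0041  0.016 ] y [-0.017   0.0082] n 1360
nest 3 x [-0.0077  0.0215] y [-0.0162  0.0161] n 2478
nest 5 x [-0.003   0.0217] y [-0.0155  0.0163] n 603
lid in nest 5 x [-0.0009  0.0181] y [-0.0151  0.0119] z 0.0540831652393451 n 2176
down [ 0.0408  0.0058 -0.0165] [-0.0006  0.0002 -0.0003]
```

View pics/w9.png

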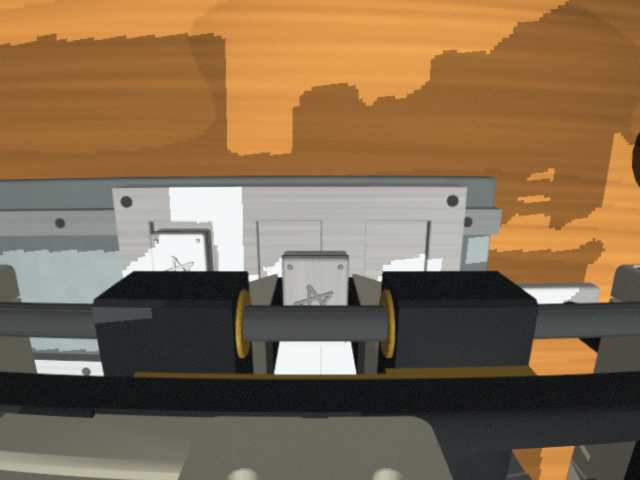

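>>> step_arm(rows=[[1,0.0,0.005,-0.0174,0,0,0],[1,0.01,0.005,-0.0174,0,0,0],[1,0.02,0.005,-0.0174,0,0,0],[1,0.03,0.005,-0.0174,0,0,0],[1,0.036,0.005,-0.0174,0,0,0],[1,0.04,0.005,-0.0174,0,0,0],[1,0.04,0.005,-0.0174,0,0,0],[1,0.04,0.005,-0.0174,0,0,0]])

```text
clock: 11.02
position: [0.6532, 0.1095, 0.0471]
ee_rot: [1.19, 1.221, -1.193]
force: [0.0, 0.2, 3.6]
width: 0.3
```

```bash
python3 chk.py w10 3;  python3 -c "
from nest import *
print(move([.4609,-.3878,0.10],-1.48))"
```

```text
t 11.12 pos [0.6532 0.1095 0.0471] jawyaw -1.5468 xdir [-0.002 -0.001 -1.   ] F [ 0.3 -1.   3.2] w 0.301 q [-0.17  0.68 -0.12  1.64  0.11  0.83 -1.88]
held far edge x 0.0509 y range [-0.015   0.0157] => centre [0.0309 0.0005] TCP [0.0317 0.001 ] topz 0.053968960854784864
nest 1 x [0.0088 0.0212] y [-0.0172  0.014 ] n 1923
nest 3 x [0.008  0.0212] y [-0.017   0.0159] n 851
lid in nest 3 x [-0.0212  0.0178] y [-0.0189  0.0191] z 0.05400415861804539 n 3794
nest 5 x [0.0109 0.0212] y [-0.0157  0.0163] n 710
lid in nest 5 x [0.0133 0.0182] y [-0.0151  0.0118] z 0.053780416671582565 n 902
down [-0.0011  0.0016  0.0013] [0.     0.0005 0.0015]
(array([-0.0653, -0.2554,  0.6157]), array([-0.0638,  0.0005,  0.0016]))
```

Seated at 0.0540 with light floor contact. Release and go to the next box.

>>> step_arm(rows=[[0.15,0,0,0,0,0,0],[0.15,0,0,0,0,0,0],[0.15,0,0,0,0,0,0],[0.15,-0.03,0,0,0,0,0],[0.0,-0.08,0,0,0,0,0],[-0.1,-0.12,-0.02,0.04,0,0,0],[-0.1,-0.12,-0.255,0.616,-0.064,0,0],[-0.1,-0.12,-0.255,0.616,-0.064,0,0],[-0.1,-0.12,-0.255,0.616,-0.064,0,0],[-0.1,-0.12,-0.255,0.616,-0.064,0,0],[-0.1,-0.12,-0.255,0.616,-0.064,0,0],[-0.1,-0.12,-0.255,0.616,-0.064,0,0]])

```text
clock: 12.12
position: [0.5499, -0.1537, 0.1415]
ee_rot: [1.141, 1.252, -1.143]
force: [0.8, 0.3, 0.2]
width: 0.551
```

```bash
python3 -c "
from nest import *
info()
print(move([.4609,-.3878,0.10],-1.48))"; python3 boxes.py w11; python3 - <<'E'
from h import *
from cell import cams
im=cams.get_image("top");W=cloud(im);z=W[...,2]
cv2.imwrite("pics/top1.png",im["pixels"][:,:,::-1])
roi=np.zeros(z.shape,bool);roi[205:318,388:535]=1
print("top boxes");show(rects(W,roi&(z>0.020)&(z<0.035),80,600))
E
```

```text
t 12.12 pos [ 0.5499 -0.1537  0.1415] jawyaw -1.4794 xdir [-0.002 -0.001 -1.   ] F [0.8 0.3 0.2] w 0.551 q [ 0.28  0.44 -0.13  1.8   0.07  0.91 -1.37]
(array([ 0.0522, -0.1375,  0.2812]), array([0.0005, 0.0003, 0.0017]))
t 12.12 pos [ 0.5499 -0.1537  0.1415] jawyaw -1.4794 xdir [-0.002 -0.001 -1.   ] F [0.8 0.3 0.2] w 0.551 q [ 0.28  0.44 -0.13  1.8   0.07  0.91 -1.37]
c [0.6668 0.005 ] mean [0.6723 0.008 ] size [0.0557 0.0371] yaw -0.045 pca -1.114 z 0.0215 n 1610 px [93. 39.]
c [ 0.6953 -0.1422] mean [ 0.6916 -0.1418] size [0.0538 0.0155] yaw -1.375 pca -1.383 z 0.0268 n 473 px [316.  23.]
c [0.5809 0.0025] mean [0.5762 0.0057] size [0.0575 0.0374] yaw 0.061 pca 1.083 z 0.0215 n 1364 px [ 98. 180.]
c [ 0.5984 -0.0074] mean [ 0.5986 -0.0102] size [0.0219 0.016 ] yaw 0.007 pca 0.018 z 0.0277 n 646 px [117. 151.]
c [ 0.5444 -0.3083] mean [ 0.5442 -0.3093] size [0.0416 0.0162] yaw -1.433 pca -1.353 z 0.0259 n 883 px [517. 261.]
c [ 0.4673 -0.3919] mean [ 0.4704 -0.392 ] size [0.0301 0.0175] yaw -0.027 pca 0.119 z 0.026 n 464 px [590. 354.]
jaw yaw -3.004 hover [ 0.0528 -0.0162  0.1785] [ 1.4459e+00  8.3000e-03 -4.0000e-04]
jaw yaw -1.597 hover [ 0.0539 -0.1206  0.2748] [0.1026 0.006  0.0046]
top boxes
```

>>> step_arm(rows=[[-0.1,0.02,-0.1375,0.281,0,0,0.0017],[-0.1,0.03,-0.1375,0.281,0,0,0.0017],[-0.1,0.04,-0.1375,0.281,0,0,0.0017],[-0.1,0.052,-0.1375,0.281,0,0,0.0017],[-0.1,0.052,-0.1375,0.281,0,0,0.0017],[-0.1,0.052,-0.1375,0.281,0,0,0.0017],[-0.1,0.052,-0.1375,0.281,0,0,0.0017],[-0.1,0.052,-0.1375,0.281,0,0,0.0017],[-0.1,0.052,-0.1375,0.281,0,0,0.0017],[-0.1,0.052,-0.1375,0.281,0,0,0.0017],[-0.1,0.052,-0.1375,0.281,0,0,0.0017]])

```text
clock: 13.13
position: [0.4633, -0.3842, 0.1004]
ee_rot: [1.14, 1.252, -1.139]
force: [1.1, -0.1, -0.7]
width: 0.548
```

```bash
python3 near.py w12|head -1; python3 near.py w12; python3 near.py w12|tail -1
```

```text
t 13.13 pos [ 0.4633 -0.3842  0.1004] jawyaw -1.4768 xdir [ 0.001  0.    -1.   ] F [ 1.1 -0.1 -0.7] w 0.548 q [ 0.67  0.53 -0.09  1.77  0.06  0.85 -0.93]
t 13.18 pos [ 0.4632 -0.3843  0.1004] jawyaw -1.4769 xdir [ 0.001  0.    -1.   ] F [-0.3  0.5  0.5] w 0.552 q [ 0.67  0.53 -0.09  1.77  0.06  0.85 -0.93]
c [ 0.5348 -0.3114] mean [ 0.5349 -0.3122] size [0.0408 0.0287] yaw -1.231 pca -1.22 z 0.0261 n 3401 px [202. 122.]
c [ 0.4603 -0.3879] mean [ 0.4616 -0.3876] size [0.0406 0.0282] yaw 0.081 pca 0.085 z 0.0261 n 2772 px [319. 254.]
c [ 0.4466 -0.2376] mean [ 0.4493 -0.2379] size [0.0408 0.0287] yaw 1.402 pca -1.546 z 0.026 n 2440 px [ 85. 251.]
descend [ 0.1005 -0.0039  0.0039] [ 0.0124  0.0002 -0.0007]
descend [ 0.1005 -0.0035  0.0037] [ 0.0058  0.0003 -0.0006]
```

View pics/w12.png

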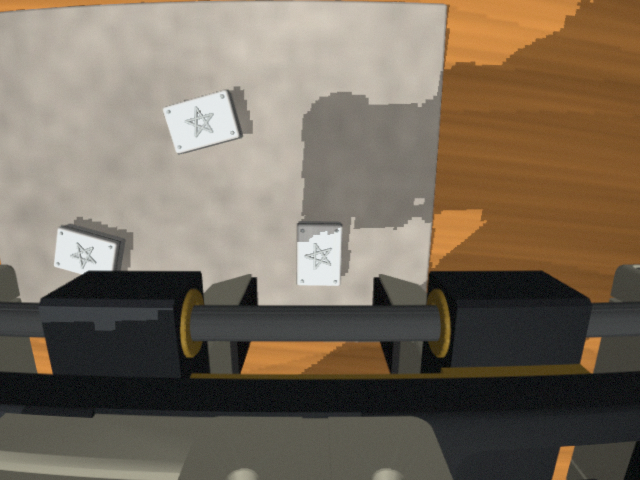

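>>> step_arm(rows=[[-0.1,0.02,-0.0036,0.0037,0.008,0,0],[-0.1,0.06,-0.0036,0.0037,0.008,0,0],[-0.1,0.09,-0.0036,0.0037,0.008,0,0],[-0.1,0.1,-0.0036,0.0037,0.008,0,0],[-0.1,0.1,-0.0036,0.0037,0.008,0,0],[-0.1,0.1,-0.0036,0.0037,0.008,0,0],[1,0.1,-0.0036,0.0037,0.008,0,0],[1,0.1,-0.0036,0.0037,0.008,0,0],[1,0.1,-0.0036,0.0037,0.008,0,0],[1,0.1,-0.0036,0.0037,0.008,0,0]])

```text
clock: 14.12
position: [0.4599, -0.3894, 0.0211]
ee_rot: [1.148, 1.245, -1.148]
force: [-0.6, -0.1, 0.1]
width: 0.306
```

```bash
python3 -c "
from nest import *
info()
print(move([*nest(1),0.09],-np.pi/2+TH))"
```

```text
t 14.12 pos [ 0.4599 -0.3894  0.0211] jawyaw -1.4879 xdir [ 0.001 -0.001 -1.   ] F [-0.6 -0.1  0.1] w 0.306 q [ 0.67  0.63 -0.08  1.82  0.07  0.69 -0.94]
(array([-0.0865,  0.29  , -0.5301]), array([ 0.0563,  0.0011, -0.0012]))
```

>>> step_arm(rows=[[1,-0.05,0,0,0,0,0],[1,-0.1,0,-0.02,0,0,0],[1,-0.13,0.29,-0.53,0.056,0,0],[1,-0.13,0.29,-0.53,0.056,0,0],[1,-0.13,0.29,-0.53,0.056,0,0],[1,-0.13,0.29,-0.53,0.056,0,0],[1,-0.13,0.29,-0.53,0.056,0,0],[1,-0.13,0.29,-0.53,0.056,0,0],[1,-0.13,0.29,-0.53,0.056,0,0],[1,-0.13,0.29,-0.53,0.056,0,0],[1,-0.13,0.29,-0.53,0.056,0,0],[1,-0.13,0.29,-0.53,0.056,0,0]])

```text
clock: 15.12
position: [0.6335, 0.0059, 0.1218]
ee_rot: [1.191, 1.22, -1.191]
force: [0.8, -1.0, -1.5]
width: 0.304
```

```bash
python3 -c "
from nest import *
info()
print(move([*nest(1),0.08],-np.pi/2+TH))"
```

```text
t 15.12 pos [0.6335 0.0059 0.1218] jawyaw -1.5465 xdir [ 0.001 -0.    -1.   ] F [ 0.8 -1.  -1.5] w 0.304 q [-0.02  0.55 -0.11  1.66  0.07  0.93 -1.7 ]
(array([ 0.0522,  0.0294, -0.0576]), array([ 0.0003,  0.0004, -0.0007]))
```

>>> step_arm(rows=[[1,0.01,0.028,-0.055,0,0,0],[1,0.03,0.028,-0.055,0,0,0],[1,0.05,0.028,-0.055,0,0,0],[1,0.05,0.028,-0.055,0,0,0],[1,0.05,0.028,-0.055,0,0,0],[1,0.05,0.028,-0.055,0,0,0],[1,0.05,0.028,-0.055,0,0,0]])

```text
clock: 15.7
position: [0.6549, 0.0474, 0.0825]
ee_rot: [1.193, 1.218, -1.191]
force: [0.1, 0.4, -0.7]
width: 0.306
```

```bash
python3 chk.py w13 1
```

```text
t 15.8 pos [0.6549 0.0477 0.0824] jawyaw -1.5477 xdir [ 0.002 -0.    -1.   ] F [-0.5  0.5 -0.6] w 0.303 q [-0.09  0.62 -0.1   1.64  0.08  0.88 -1.77]
held far edge x 0.0523 y range [-0.0769 -0.0463] => centre [ 0.0323 -0.0614] TCP [ 0.0318 -0.0608] topz 0.08748590522642477
nest 0 x [-0.0015  0.0195] y [-0.0167  0.0152] n 1820
nest 1 x [-0.0034  0.0214] y [-0.0164  0.0161] n 1574
nest 3 x [-0.0015  0.0215] y [-0.0158  0.016 ] n 695
lid in nest 3 x [0.0019 0.0178] y [-0.0137  0.0136] z 0.05401002385346454 n 1795
nest 4 x [-0.0042  0.0194] y [0.0109 0.0165] n 353
nest 5 x [0.0017 0.0218] y [-0.0148  0.0164] n 473
lid in nest 5 x [-0.0154  0.0179] y [-0.0149  0.0122] z 0.05407404831881142 n 3006
down [ 0.0429  0.0014 -0.006 ] [-0.0009  0.0002 -0.0018]
```

View pics/w13.png

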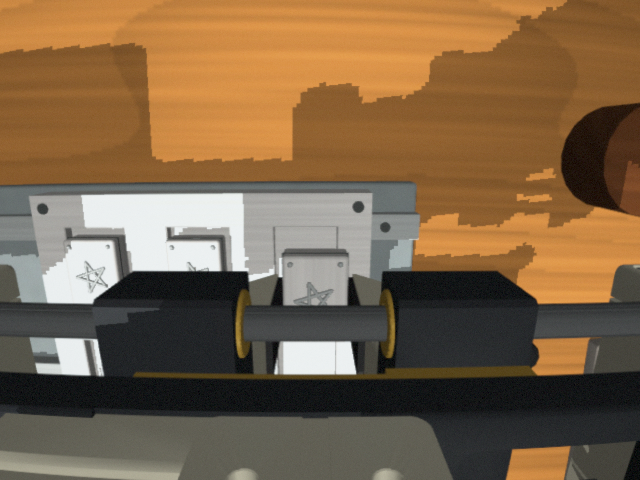

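>>> step_arm(rows=[[1,0.0,-0.0005,-0.0068,0,0,0],[1,0.01,-0.0005,-0.0068,0,0,0],[1,0.02,-0.0005,-0.0068,0,0,0],[1,0.03,-0.0005,-0.0068,0,0,0],[1,0.036,-0.0005,-0.0068,0,0,0],[1,0.0412,-0.0005,-0.0068,0,0,0],[1,0.0412,-0.0005,-0.0068,0,0,0],[1,0.0412,-0.0005,-0.0068,0,0,0]])

```text
clock: 16.47
position: [0.6537, 0.0537, 0.0477]
ee_rot: [1.191, 1.22, -1.192]
force: [0.6, 0.4, -0.8]
width: 0.301
```

```bash
python3 chk.py w14 1;  python3 -c "
from nest import *
print(move([.535,-.3113,0.12],-2.7))"
```

```text
t 16.57 pos [0.6537 0.0537 0.0478] jawyaw -1.5466 xdir [-0. -0. -1.] F [ 1.5 -0.  -0.3] w 0.302 q [-0.1   0.67 -0.1   1.66  0.09  0.82 -1.78]
held far edge x 0.0509 y range [-0.0708 -0.04  ] => centre [ 0.0309 -0.0553] TCP [ 0.0308 -0.0547] topz 0.05412638364347769
nest 1 x [0.0066 0.0211] y [-0.0169  0.016 ] n 857
lid in nest 1 x [-0.0208  0.0178] y [-0.0183  0.0186] z 0.054148221235759575 n 3724
nest 3 x [0.0088 0.0211] y [-0.0157  0.0163] n 789
lid in nest 3 x [0.0121 0.0179] y [-0.0137  0.0133] z 0.053804869944790806 n 1020
nest 5 x [0.0114 0.021 ] y [-0.0144  0.0163] n 579
lid in nest 5 x [-0.0214  0.018 ] y [-0.0151  0.012 ] z 0.053995603480723964 n 3197
down [-0.0003  0.0027  0.0016] [0.0002 0.0004 0.0001]
(array([-0.0901, -0.1594,  0.4526]), array([ 1.1014e+00,  4.0000e-04, -1.0000e-04]))
```

>>> step_arm(rows=[[0.15,0,0,0,0,0,0],[0.15,0,0,0,0,0,0],[0.15,0,0,0,0,0,0],[0.15,-0.03,0,0,0,0,0],[0.0,-0.08,0,0,0,0,0],[-0.1,-0.12,-0.02,0.04,0.1,0,0],[-0.1,-0.11,-0.159,0.4526,0.9,0,0],[-0.1,-0.1,-0.159,0.4526,0.9,0,0],[-0.1,-0.1,-0.159,0.4526,0.9,0,0],[-0.1,-0.09,-0.159,0.4526,0.9,0,0],[-0.1,-0.09,-0.159,0.4526,0.9,0,0],[-0.1,-0.09,-0.159,0.4526,0.9,0,0]])

```text
clock: 17.57
position: [0.5653, -0.2142, 0.1279]
ee_rot: [1.794, 0.689, -1.793]
force: [0.3, 0.4, -0.3]
width: 0.549
```

```bash
python3 -c "
from nest import *
info()
print(move([.535,-.3113,0.10],-2.798))"
```

```text
t 17.57 pos [ 0.5653 -0.2142  0.1279] jawyaw -2.4072 xdir [ 0.001 -0.    -1.   ] F [ 0.3  0.4 -0.3] w 0.549 q [ 0.18  0.5   0.13  1.75 -0.08  0.9  -2.06]
(array([0.0348, 0.0647, 0.1095]), array([ 0.3732, -0.0005, -0.0006]))
```

>>> step_arm(rows=[[-0.1,0.01,0.0647,0.1095,0.373,0,0],[-0.1,0.02,0.0647,0.1095,0.373,0,0],[-0.1,0.0348,0.0647,0.1095,0.373,0,0],[-0.1,0.0348,0.0647,0.1095,0.373,0,0],[-0.1,0.0348,0.0647,0.1095,0.373,0,0],[-0.1,0.0348,0.0647,0.1095,0.373,0,0],[-0.1,0.0348,0.0647,0.1095,0.373,0,0],[-0.1,0.0348,0.0647,0.1095,0.373,0,0]])

```text
clock: 18.23
position: [0.5376, -0.3083, 0.1003]
ee_rot: [2.03, 0.362, -2.028]
force: [0.5, 0.4, 0.2]
width: 0.55
```

```bash
python3 near.py w15|head -1; python3 near.py w15; python3 near.py w15|tail -1
```

```text
t 18.23 pos [ 0.5376 -0.3083  0.1003] jawyaw -2.7883 xdir [ 0.001  0.    -1.   ] F [0.5 0.4 0.2] w 0.55 q [ 0.28  0.55  0.23  1.74 -0.16  0.86 -2.21]
t 18.28 pos [ 0.5374 -0.3085  0.1003] jawyaw -2.7887 xdir [ 0.001  0.    -1.   ] F [ 0.9 -0.3 -0.5] w 0.55 q [ 0.28  0.55  0.23  1.74 -0.16  0.86 -2.21]
c [ 0.535  -0.3114] mean [ 0.5354 -0.3124] size [0.0405 0.0281] yaw -1.233 pca -1.212 z 0.0261 n 2799 px [320. 247.]
descend [0.1003 0.002  0.0039] [ 0.0139 -0.0009 -0.0004]
descend [0.1002 0.0018 0.0033] [ 0.0063 -0.0007 -0.0005]
```

View pics/w15.png

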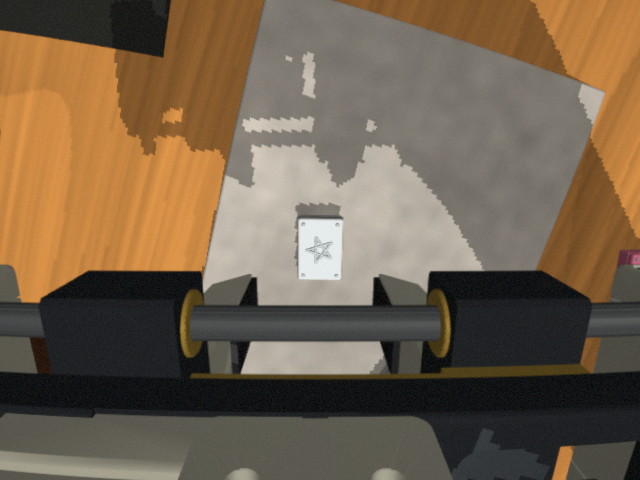

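>>> step_arm(rows=[[-0.1,0.02,0.0019,0.0035,0.008,0,0],[-0.1,0.06,0.0019,0.0035,0.008,0,0],[-0.1,0.09,0.0019,0.0035,0.008,0,0],[-0.1,0.1,0.0019,0.0035,0.008,0,0],[-0.1,0.1,0.0019,0.0035,0.008,0,0],[-0.1,0.1,0.0019,0.0035,0.008,0,0],[1,0.1,0.0019,0.0035,0.008,0,0],[1,0.1,0.0019,0.0035,0.008,0,0],[1,0.1,0.0019,0.0035,0.008,0,0],[1,0.1,0.0019,0.0035,0.008,0,0]])

```text
clock: 19.22
position: [0.5349, -0.3125, 0.0207]
ee_rot: [2.037, 0.35, -2.034]
force: [1.3, 1.0, -0.5]
width: 0.308
```

```bash
python3 -c "
from nest import *
info()
print(move([*nest(4),0.12],-np.pi/2+TH))"
```

```text
t 19.22 pos [ 0.5349 -0.3125  0.0207] jawyaw -2.8001 xdir [ 0.002 -0.001 -1.   ] F [ 1.3  1.  -0.5] w 0.308 q [ 0.3   0.66  0.21  1.79 -0.19  0.71 -2.19]
(array([-0.1245, -0.5378, -0.2608]), array([-1.1969e+00, -1.0000e-04, -1.8000e-03]))
```

>>> step_arm(rows=[[1,-0.05,0,0,0,0,0],[1,-0.1,-0.02,-0.01,-0.1,0,0],[1,-0.14,-0.538,-0.261,-1,0,0],[1,-0.14,-0.538,-0.261,-1,0,0],[1,-0.14,-0.538,-0.261,-1,0,0],[1,-0.14,-0.538,-0.261,-1,0,0],[1,-0.14,-0.538,-0.261,-1,0,0],[1,-0.14,-0.538,-0.261,-1,0,0],[1,-0.14,-0.538,-0.261,-1,0,0],[1,-0.14,-0.538,-0.261,-1,0,0],[1,-0.14,-0.538,-0.261,-1,0,0],[1,-0.14,-0.538,-0.261,-1,0,0]])

```text
clock: 20.22
position: [0.5819, 0.1195, 0.129]
ee_rot: [1.342, 1.117, -1.341]
force: [1.7, -0.3, -0.1]
width: 0.301
```

```bash
python3 -c "
from nest import *
info()
print(move([*nest(4),0.08],-np.pi/2+TH))"
```

```text
t 20.22 pos [0.5819 0.1195 0.129 ] jawyaw -1.753 xdir [ 0.001 -0.    -1.   ] F [ 1.7 -0.3 -0.1] w 0.301 q [-0.24  0.48 -0.08  1.76  0.05  0.9  -2.09]
(array([ 0.0613, -0.0033, -0.0546]), array([-1.969e-01,  1.000e-04, -9.000e-04]))
```

>>> step_arm(rows=[[1,0.01,-0.0033,-0.053,-0.195,0,0],[1,0.03,-0.0033,-0.053,-0.195,0,0],[1,0.06,-0.0033,-0.053,-0.195,0,0],[1,0.06,-0.0033,-0.053,-0.195,0,0],[1,0.06,-0.0033,-0.053,-0.195,0,0],[1,0.06,-0.0033,-0.053,-0.195,0,0],[1,0.06,-0.0033,-0.053,-0.195,0,0]])

```text
clock: 20.8
position: [0.588, 0.1594, 0.0818]
ee_rot: [1.195, 1.217, -1.193]
force: [0.0, -0.3, -0.1]
width: 0.304
```

```bash
python3 chk.py w16 4
```

```text
t 20.9 pos [0.5879 0.1596 0.0816] jawyaw -1.5499 xdir [ 0.002  0.    -1.   ] F [-0.6 -0.6  0.1] w 0.301 q [-0.27  0.56 -0.13  1.76  0.09  0.82 -1.99]
held far edge x -0.0139 y range [0.0362 0.0674] => centre [-0.0339  0.052 ] TCP [-0.0325  0.0527] topz 0.08711136379568525
nest 0 x [-0.014   0.0215] y [-0.0176  0.0124] n 2913
nest 1 x [0.0185 0.0231] y [-0.0173  0.0133] n 511
lid in nest 1 x [-0.0213  0.0174] y [-0.0123  0.015 ] z 0.05406049011040685 n 4846
nest 2 x [-0.0007  0.0215] y [-0.017   0.0144] n 2460
nest 3 x [-0.0195  0.023 ] y [-0.0171  0.015 ] n 747
lid in nest 3 x [-0.0211  0.0171] y [-0.0127  0.0144] z 0.05412157905263365 n 5006
nest 4 x [-0.001   0.0211] y [-0.0166  0.016 ] n 1487
nest 5 x [-0.021   0.0226] y [-0.0169  0.0162] n 1098
lid in nest 5 x [-0.0211  0.0173] y [-0.0143  0.0126] z 0.054122719169764244 n 5035
down [ 0.042  -0.0008 -0.0042] [-0.003  -0.0001 -0.0021]
```

View pics/w16.png

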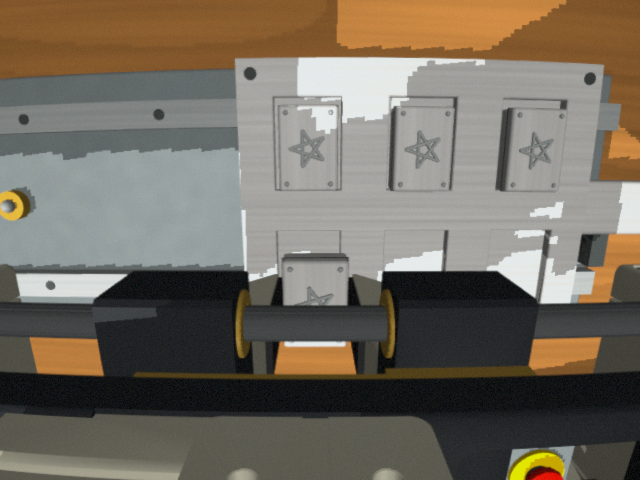

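>>> step_arm(rows=[[1,0.0,0.0005,-0.0048,-0.003,0,-0.002],[1,0.01,0.0005,-0.0048,-0.003,0,-0.002],[1,0.02,0.0005,-0.0048,-0.003,0,-0.002],[1,0.03,0.0005,-0.0048,-0.003,0,-0.002],[1,0.036,0.0005,-0.0048,-0.003,0,-0.002],[1,0.0407,0.0005,-0.0048,-0.003,0,-0.002],[1,0.0407,0.0005,-0.0048,-0.003,0,-0.002],[1,0.0407,0.0005,-0.0048,-0.003,0,-0.002]])

```text
clock: 21.57
position: [0.5871, 0.1636, 0.0472]
ee_rot: [1.189, 1.223, -1.193]
force: [-0.0, 0.2, -0.5]
width: 0.303
```

```bash
python3 chk.py w17 4;  python3 -c "
from nest import *
print(move([.4466,-.2376,0.12],-0.35))"
```

```text
t 21.67 pos [0.5872 0.1636 0.0473] jawyaw -1.5457 xdir [-0.002 -0.001 -1.   ] F [-0.4 -0.1 -1.4] w 0.301 q [-0.27  0.61 -0.12  1.78  0.1   0.76 -2.  ]
held far edge x -0.015 y range [0.0404 0.0717] => centre [-0.035   0.0562] TCP [-0.0331  0.0567] topz 0.05413773290464899
nest 0 x [-0.0057  0.021 ] y [-0.0173  0.0122] n 3449
nest 1 x [0.0191 0.0231] y [-0.0173  0.0127] n 660
lid in nest 1 x [-0.0211  0.0173] y [-0.0118  0.0154] z 0.05408432671820991 n 6888
nest 2 x [0.0101 0.0211] y [-0.0168  0.0143] n 1703
nest 3 x [-0.0193  0.023 ] y [-0.0166  0.0149] n 946
lid in nest 3 x [-0.0211  0.0172] y [-0.0123  0.0148] z 0.05412514962158643 n 7485
nest 4 x [0.0088 0.0211] y [-0.0167  0.0162] n 802
lid in nest 4 x [-0.021   0.0179] y [-0.0191  0.0191] z 0.05417282460030795 n 3741
nest 5 x [-0.0212  0.0228] y [-0.0168  0.0164] n 1567
lid in nest 5 x [-0.021   0.0173] y [-0.0141  0.0129] z 0.05415932185284811 n 7615
down [-0.0009  0.0001  0.0009] [0.001  0.0005 0.0024]
(array([-0.0902, -0.1885,  0.497 ]), array([-1.1418e+00, -1.0000e-03,  2.4000e-03]))
```

>>> step_arm(rows=[[0.15,0,0,0,0,0,0],[0.15,0,0,0,0,0,0],[0.15,0,0,0,0,0,0],[0.15,-0.03,0,0,0,0,0],[0.0,-0.08,0,0,0,0,0],[-0.1,-0.12,-0.02,0.04,-0.1,0,0],[-0.1,-0.12,-0.188,0.49,-0.9,0,0],[-0.1,-0.11,-0.188,0.49,-0.9,0,0],[-0.1,-0.11,-0.188,0.49,-0.9,0,0],[-0.1,-0.1,-0.188,0.49,-0.9,0,0],[-0.1,-0.1,-0.188,0.49,-0.9,0,0],[-0.1,-0.1,-0.188,0.49,-0.9,0,0]])

```text
clock: 22.67
position: [0.4935, -0.0974, 0.1343]
ee_rot: [0.548, 1.501, -0.55]
force: [0.7, -1.2, 0.1]
width: 0.549
```

```bash
python3 -c "
from nest import *
info()
print(move([.4466,-.2376,0.10],-0.175))"
```

```text
t 22.67 pos [ 0.4935 -0.0974  0.1343] jawyaw -0.7011 xdir [-0.001 -0.001 -1.   ] F [ 0.7 -1.2  0.1] w 0.549 q [ 0.33  0.37 -0.31  1.96  0.15  0.84 -0.76]
(array([ 0.0431, -0.1717,  0.0682]), array([-0.5024, -0.0009,  0.0012]))
```

>>> step_arm(rows=[[-0.1,0.01,-0.172,0.068,-0.5,0,0],[-0.1,0.02,-0.172,0.068,-0.5,0,0],[-0.1,0.03,-0.172,0.068,-0.5,0,0],[-0.1,0.043,-0.172,0.068,-0.5,0,0],[-0.1,0.043,-0.172,0.068,-0.5,0,0],[-0.1,0.043,-0.172,0.068,-0.5,0,0],[-0.1,0.043,-0.172,0.068,-0.5,0,0],[-0.1,0.043,-0.172,0.068,-0.5,0,0],[-0.1,0.043,-0.172,0.068,-0.5,0,0]])

```text
clock: 23.42
position: [0.4474, -0.2342, 0.1004]
ee_rot: [0.143, 1.567, -0.144]
force: [-0.5, 0.1, 0.0]
width: 0.55
```

```bash
python3 near.py w18|head -1; python3 near.py w18; python3 near.py w18|tail -1
```

```text
t 23.42 pos [ 0.4474 -0.2342  0.1004] jawyaw -0.1823 xdir [-0.001 -0.    -1.   ] F [-0.5  0.1  0. ] w 0.55 q [ 0.67  0.43 -0.38  1.98  0.22  0.77 -0.02]
t 23.47 pos [ 0.4473 -0.2344  0.1004] jawyaw -0.182 xdir [-0.001 -0.001 -1.   ] F [-0.5 -1.1  0.3] w 0.553 q [ 0.67  0.43 -0.38  1.98  0.22  0.77 -0.02]
c [ 0.4464 -0.2366] mean [ 0.4466 -0.2355] size [0.0401 0.0284] yaw 1.395 pca 1.379 z 0.0261 n 2778 px [314. 252.]
descend [ 0.1004 -0.0027 -0.0003] [-0.0062 -0.0009  0.0007]
descend [ 0.1003 -0.0024  0.    ] [ 0.0107 -0.0011  0.0007]
```

View pics/w18.png

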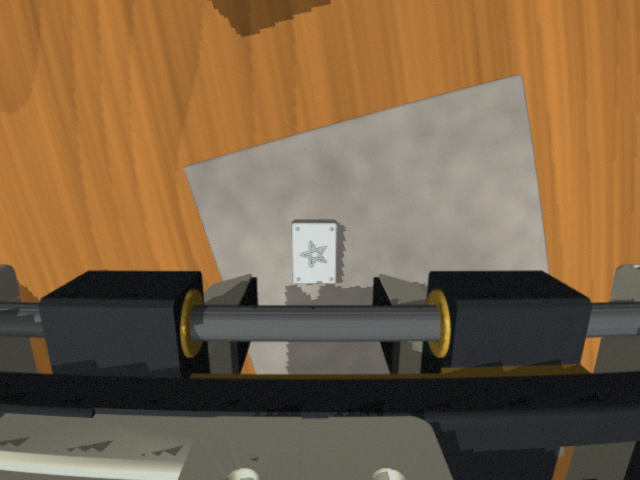

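>>> step_arm(rows=[[-0.1,0.02,-0.0025,0,0,0,0],[-0.1,0.06,-0.0025,0,0,0,0],[-0.1,0.09,-0.0025,0,0,0,0],[-0.1,0.1,-0.0025,0,0,0,0],[-0.1,0.1,-0.0025,0,0,0,0],[-0.1,0.1,-0.0025,0,0,0,0],[1,0.1,-0.0025,0,0,0,0],[1,0.1,-0.0025,0,0,0,0],[1,0.1,-0.0025,0,0,0,0],[1,0.1,-0.0025,0,0,0,0]])

```text
clock: 24.4
position: [0.4463, -0.2378, 0.0207]
ee_rot: [0.143, 1.567, -0.145]
force: [-0.2, 0.3, -0.1]
width: 0.309
```

```bash
python3 -c "
from nest import *
info()
print(move([*nest(2),0.12],-np.pi/2+TH))"
```

```text
t 24.4 pos [ 0.4463 -0.2378  0.0207] jawyaw -0.1835 xdir [-0.001 -0.001 -1.   ] F [-0.2  0.3 -0.1] w 0.309 q [ 0.63  0.55 -0.32  2.05  0.3   0.59 -0.09]
(array([-0.1247,  0.456 ,  0.0962]), array([1.3018e+00, 3.0000e-04, 1.2000e-03]))
```

>>> step_arm(rows=[[1,-0.05,0,0,0,0,0],[1,-0.1,0.02,0,0.1,0,0],[1,-0.14,0.456,0.096,1,0,0],[1,-0.14,0.456,0.096,1,0,0],[1,-0.14,0.456,0.096,1,0,0],[1,-0.14,0.456,0.096,1,0,0],[1,-0.14,0.456,0.096,1,0,0],[1,-0.14,0.456,0.096,1,0,0],[1,-0.14,0.456,0.096,1,0,0],[1,-0.14,0.456,0.096,1,0,0],[1,-0.14,0.456,0.096,1,0,0],[1,-0.14,0.456,0.096,1,0,0]])

```text
clock: 25.4
position: [0.5898, 0.1166, 0.1327]
ee_rot: [0.953, 1.356, -0.945]
force: [0.2, 0.5, -0.4]
width: 0.306
```

```bash
python3 -c "
from nest import *
info()
print(move([*nest(2),0.08],-np.pi/2+TH))"
```

```text
t 25.4 pos [0.5898 0.1166 0.1327] jawyaw -1.2219 xdir [ 0.001  0.005 -1.   ] F [ 0.2  0.5 -0.4] w 0.306 q [-0.16  0.49 -0.17  1.73  0.1   0.92 -1.59]
(array([ 0.0658, -0.0058,  0.0112]), array([ 0.3103, -0.0046, -0.002 ]))
```

>>> step_arm(rows=[[1,0.0,-0.0058,0.011,0.15,0,0],[1,0.02,-0.0058,0.011,0.31,0,0],[1,0.04,-0.0058,0.011,0.31,0,0],[1,0.065,-0.0058,0.011,0.31,0,0],[1,0.065,-0.0058,0.011,0.31,0,0],[1,0.065,-0.0058,0.011,0.31,0,0],[1,0.065,-0.0058,0.011,0.31,0,0],[1,0.065,-0.0058,0.011,0.31,0,0],[1,0.065,-0.0058,0.011,0.31,0,0]])

```text
clock: 26.15
position: [0.5873, 0.0974, 0.0807]
ee_rot: [1.198, 1.217, -1.198]
force: [0.2, -0.5, -0.7]
width: 0.302
```

```bash
python3 chk.py w19 2
```

```text
t 26.25 pos [0.587  0.0974 0.0803] jawyaw -1.5551 xdir [-0.001  0.    -1.   ] F [ 0.1 -0.   0.1] w 0.302 q [-0.2   0.54 -0.08  1.8   0.06  0.8  -1.86]
held far edge x -0.0133 y range [-0.0253  0.0049] => centre [-0.0333 -0.0101] TCP [-0.0348 -0.0095] topz 0.08584313189647154
nest 0 x [-0.0063  0.0214] y [-0.0167  0.0149] n 2829
nest 1 x [-0.0189  0.023 ] y [-0.017   0.0153] n 765
lid in nest 1 x [-0.0211  0.0173] y [-0.0122  0.0149] z 0.054100683758585136 n 5134
nest 2 x [-0.0043  0.0213] y [-0.0162  0.0163] n 1724
nest 3 x [-0.0213  0.0227] y [-0.0167  0.0158] n 1151
lid in nest 3 x [-0.0213  0.017 ] y [-0.0129  0.0141] z 0.05409032629061794 n 5123
nest 4 x [-0.0007  0.0213] y [-0.0155  0.0164] n 640
lid in nest 4 x [0.0025 0.0179] y [-0.014   0.0133] z 0.05399750162457953 n 1795
nest 5 x [-0.0207  0.0228] y [-0.0154  0.0161] n 723
lid in nest 5 x [-0.0212  0.0173] y [-0.0147  0.0124] z 0.05410943279400093 n 5115
down [ 0.0404  0.0022 -0.0118] [-0.008  -0.      0.0007]
```

View pics/w19.png

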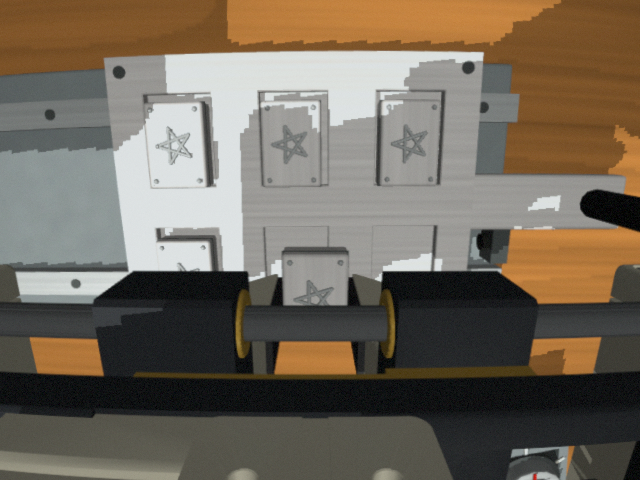

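>>> step_arm(rows=[[1,0.0,0.001,-0.0126,-0.008,0,0],[1,0.01,0.001,-0.0126,-0.008,0,0],[1,0.02,0.001,-0.0126,-0.008,0,0],[1,0.03,0.001,-0.0126,-0.008,0,0],[1,0.035,0.001,-0.0126,-0.008,0,0],[1,0.0392,0.001,-0.0126,-0.008,0,0],[1,0.0392,0.001,-0.0126,-0.008,0,0],[1,0.0392,0.001,-0.0126,-0.008,0,0]])

```text
clock: 26.92
position: [0.587, 0.1072, 0.0477]
ee_rot: [1.19, 1.222, -1.194]
force: [0.4, -0.2, 0.5]
width: 0.301
```

```bash
python3 chk.py w20 2
```

```text
t 27.02 pos [0.5871 0.1072 0.0478] jawyaw -1.547 xdir [-0.002 -0.    -1.   ] F [ 0.2 -0.2 -0.4] w 0.301 q [-0.21  0.59 -0.08  1.82  0.07  0.74 -1.88]
held far edge x -0.0135 y range [-0.0157  0.0146] => centre [-0.0335 -0.0003] TCP [-0.0345  0.0003] topz 0.05430994040137033
nest 0 x [0.0085 0.0212] y [-0.0169  0.0142] n 1991
nest 1 x [-0.015   0.0231] y [-0.0166  0.015 ] n 887
lid in nest 1 x [-0.0211  0.0171] y [-0.0121  0.015 ] z 0.05409592357762613 n 7495
nest 2 x [0.0065 0.0213] y [-0.0167  0.0163] n 655
lid in nest 2 x [-0.019   0.0194] y [-0.0187  0.0184] z 0.0543295535460262 n 3799
nest 3 x [-0.0205  0.0229] y [-0.0167  0.0162] n 1577
lid in nest 3 x [-0.0213  0.017 ] y [-0.0127  0.0142] z 0.05411322758972312 n 7553
nest 4 x [0.0098 0.0212] y [-0.0154  0.0163] n 761
lid in nest 4 x [0.0129 0.018 ] y [-0.0141  0.013 ] z 0.05378405714033041 n 934
nest 5 x [-0.0209  0.0228] y [-0.0154  0.0163] n 1048
lid in nest 5 x [-0.0212  0.0173] y [-0.0146  0.0125] z 0.05410594809820218 n 7536
down [-0.0002  0.0019  0.0004] [-0.0002  0.0004  0.0021]
```

>>> step_arm(rows=[[0.15,0,0,0,0,0,0],[0.15,0,0,0,0,0,0],[0.15,0,0,0,0,0,0],[0.15,-0.03,0,0,0,0,0],[0.15,-0.08,0,0,0,0,0],[0.15,-0.13,-0.03,0.02,0,0,0],[0.15,-0.15,-0.1,0.06,0,0,0],[0.15,-0.15,-0.1,0.06,0,0,0],[0.15,-0.15,-0.1,0.06,0,0,0],[0.15,-0.15,-0.1,0.06,0,0,0],[0.15,-0.15,-0.1,0.06,0,0,0]])

```text
clock: 27.93
position: [0.5091, 0.0579, 0.1685]
ee_rot: [1.191, 1.221, -1.192]
force: [-0.5, 0.9, -0.3]
width: 0.423
```

```bash
python3 - <<'E'
from nest import *
from cell import cams
import chk
s=chk.analyse("w21",0)
im=cams.get_image("top");cv2.imwrite("pics/top2.png",im["pixels"][:,:,::-1])
im,W,T=wrist("w21");z=W[...,2];zz=cv2.medianBlur(z.astype(np.float32),3)
v,u=np.mgrid[:480,:640]
print("handle");show(rects(W,(zz>0.075)&(zz<.09)&(v<300),50,9000))
# lid flatness
Rm=np.array([[np.cos(TH),np.sin(TH)],[-np.sin(TH),np.cos(TH)]]);M=(W[...,:2]-C)@Rm.T
for j in (1,2,3,4,5):
    x,y=XY[j];f=(zz>0.050)&(zz<0.060)&(abs(M[...,0]-x)<.016)&(abs(M[...,1]-y)<.011)
    A=np.c_[M[f]-[x,y],np.ones(f.sum())];c=np.linalg.lstsq(A,z[f],rcond=None)[0];print(j,f.sum(),np.round(c,4))
E
```

```text
t 28.03 pos [0.5092 0.0583 0.1679] jawyaw -1.546 xdir [-0.002 -0.    -1.   ] F [-0.1  0.  -0.6] w 0.427 q [-0.14  0.32 -0.1   1.91  0.04  0.91 -1.8 ]
nest 0 x [-0.0213  0.0224] y [-0.0165  0.0164] n 3102
nest 1 x [-0.0199  0.0144] y [-0.0169  0.0162] n 275
lid in nest 1 x [-0.0218  0.0098] y [-0.0123  0.0146] z 0.05413880894411188 n 2275
nest 2 x [-0.0226  0.023 ] y [-0.0164  0.0154] n 455
lid in nest 2 x [-0.0202  0.0186] y [-0.0143  0.0132] z 0.05410778881115774 n 2523
nest 3 x [-0.0203  0.0145] y [-0.0162 -0.0128] n 255
lid in nest 3 x [-0.0223  0.0101] y [-0.0131  0.0141] z 0.05410930635736985 n 2348
nest 4 x [-0.0214  0.0229] y [-0.0152  0.016 ] n 425
lid in nest 4 x [-0.0217  0.017 ] y [-0.014   0.0132] z 0.05409101449436032 n 2425
lid in nest 5 x [-0.022   0.0116] y [-0.0146  0.0126] z 0.0541099519037046 n 2375
handle
c [ 0.6257 -0.0521] mean [ 0.6254 -0.0507] size [0.0156 0.015 ] yaw 0.671 pca -1.519 z 0.0826 n 627 px [500.  64.]
1 1425 [0.0011 0.004  0.0543]
2 1576 [-0.0028 -0.004   0.0543]
3 1433 [0.0009 0.0037 0.0543]
4 1511 [-0.0029 -0.0003  0.0542]
5 1443 [-0.0002 -0.0007  0.0543]
```

View pics/w21.png

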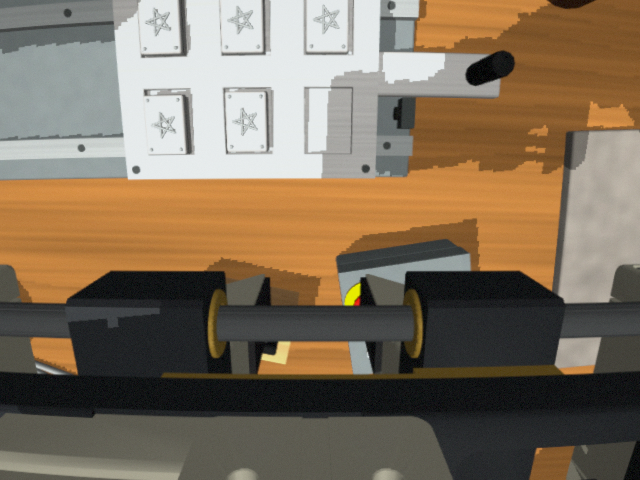

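View pics/top2.png

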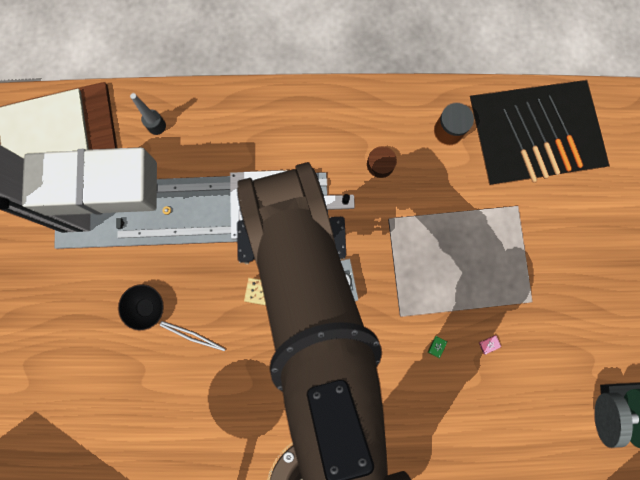

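```bash
python3 - <<'E'
from nest import *
im,W,T=wrist("w22");z=W[...,2];zz=cv2.medianBlur(z.astype(np.float32),3)
Rm=np.array([[np.cos(TH),np.sin(TH)],[-np.sin(TH),np.cos(TH)]]);M=(W[...,:2]-C)@Rm.T
m=(zz>0.006)&(zz<0.016)
for a,b in((-.075,-.05),(-.05,-.02),(.03,.06)):
    f=m&(M[...,0]>a)&(M[...,0]<b)&(M[...,1]<-.08)&(M[...,1]>-.16)
    print(a,f.sum(),np.percentile(M[f][:,1],[0.5,1,2,5]) if f.sum()>20 else None)
m=(zz>0.044)&(zz<0.049); f=m&(M[...,1]<-.07)&(abs(M[...,0])>.03); print("plate edge",np.percentile(M[f][:,1],[1,2,5]))
# from w4 picture
d=np.load("pics/w4.npz");W=d["W"];z=W[...,2];zz=cv2.medianBlur(z.astype(np.float32),3);M=(W[...,:2]-C)@Rm.T
m=(zz>0.006)&(zz<0.016);f=m&(M[...,0]>.03)&(M[...,0]<.07)&(M[...,1]<-.08)&(M[...,1]>-.16)
print(f.sum(),np.percentile(M[f][:,1],[.5,1,2,5]))
info()
print(move([.6265,-.100,.15],-np.pi/2+TH)); print(move([.6265,-.1,.053],-np.pi/2+TH))
E
```

```text
-0.075 692 [-0.12235173 -0.12207759 -0.12171718 -0.12073545]
-0.05 634 [-0.12174984 -0.12124142 -0.12053906 -0.11836054]
0.03 680 [-0.12216352 -0.12168881 -0.12127406 -0.12052874]
plate edge [-0.15387327 -0.14592354 -0.12303949]
957 [-0.12168414 -0.12160611 -0.1214488  -0.12050435]
t 28.18 pos [0.5089 0.0581 0.1677] jawyaw -1.5461 xdir [-0.003 -0.    -1.   ] F [ 0.2  0.1 -0.3] w 0.425 q [-0.14  0.32 -0.1   1.91  0.04  0.91 -1.8 ]
(array([0.0217, 0.1422, 0.2012]), array([0.0007, 0.0002, 0.0027]))
(array([0.143 , 0.1425, 0.2012]), array([0.0007, 0.0002, 0.0027]))
```

>>> step_arm(rows=[[1,0.0,0.1,0.2,0,0,0.0027],[1,0.0,0.142,0.2,0,0,0.0027],[1,0.0,0.142,0.2,0,0,0.0027],[1,0.0,0.142,0.2,0,0,0.0027],[1,0.0,0.142,0.2,0,0,0.0027],[1,0.0,0.142,0.2,0,0,0.0027],[1,0.04,0.142,0.2,0,0,0.0027],[1,0.08,0.142,0.2,0,0,0.0027],[1,0.08,0.142,0.2,0,0,0.0027],[1,0.08,0.142,0.2,0,0,0.0027]])

```text
clock: 29.02
position: [0.6245, -0.0992, 0.1025]
ee_rot: [1.19, 1.224, -1.194]
force: [0.2, -0.8, 0.1]
width: 0.008
```

```bash
python3 - <<'E'
from nest import *
im,W,T=wrist("w23"); im,W,T=wrist("w23")
info()
print(move([.6265,-.1,.053],-np.pi/2+TH))
E
```

```text
t 29.12 pos [ 0.6268 -0.0995  0.1055] jawyaw -1.5464 xdir [ 0.002 -0.    -1.   ] F [ 0.4 -0.  -0. ] w 0.003 q [ 0.1   0.56 -0.03  1.68  0.02  0.89 -1.49]
(array([ 0.0656, -0.0006,  0.0006]), array([ 0.0003,  0.0004, -0.0022]))
```

View pics/w23.png

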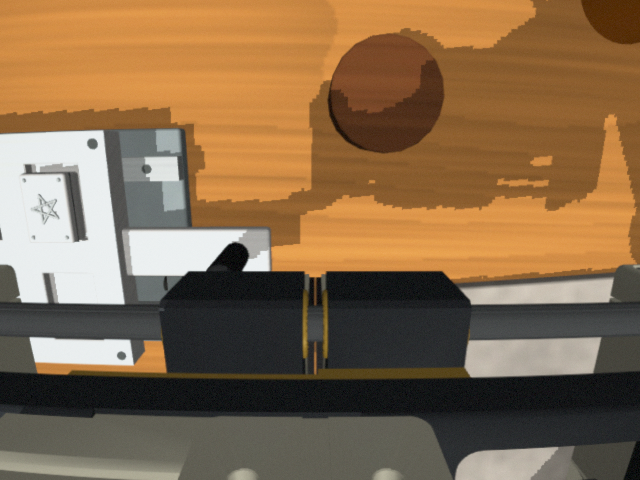

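>>> step_arm(rows=[[1,0.03,0,0,0,0,0],[1,0.055,0,0,0,0,0],[1,0.065,0,0,0,0,0],[1,0.065,0,0,0,0,0],[1,0.065,0,0,0,0,0],[1,0.065,0,-0.01,0,0,0],[1,0.065,0,-0.015,0,0,0],[1,0.065,0,-0.02,0,0,0],[1,0.065,0,-0.025,0,0,0],[1,0.065,0,-0.03,0,0,0],[1,0.065,0,-0.03,0,0,0]])

```text
clock: 30.03
position: [0.6255, -0.0745, 0.0524]
ee_rot: [1.191, 1.22, -1.19]
force: [1.3, -0.5, 0.6]
width: 0.007
```

```bash
python3 - <<'E'
from nest import *
im,W,T=wrist("w24")
info()
v,u=np.mgrid[:480,:640];z=W[...,2];zz=cv2.medianBlur(z.astype(np.float32),3)
print("handle");show(rects(W,(zz>0.076)&(zz<.088)&(v<300),50,9000))
E
```

```text
t 30.08 pos [ 0.6254 -0.0749  0.0523] jawyaw -1.5459 xdir [ 0.001  0.    -1.   ] F [0.4 0.1 0.3] w 0.006 q [ 0.06  0.62 -0.03  1.73  0.03  0.79 -1.54]
handle
```

View pics/w24.png

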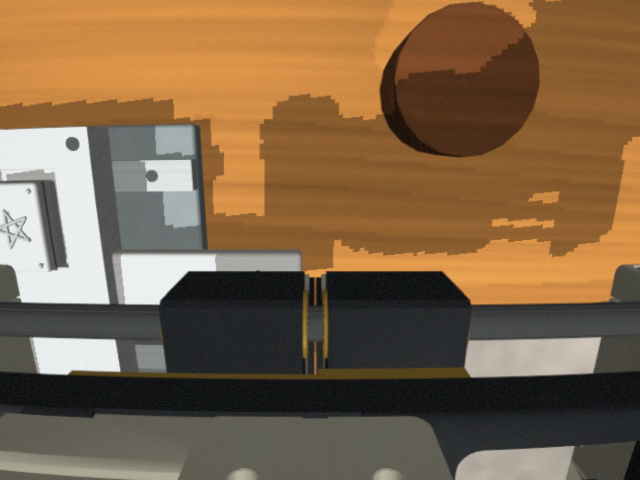

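>>> step_arm(rows=[[1,0,0,-0.015,0,0,0],[1,0,0,-0.03,0,0,0],[1,0,0,-0.045,0,0,0],[1,0,0,-0.06,0,0,0],[1,0,0,-0.075,0,0,0],[1,0,0,-0.09,0,0,0],[1,0,0,-0.105,0,0,0],[1,0,0,-0.12,0,0,0],[1,0,0,-0.135,0,0,0],[1,0,0,-0.15,0,0,0],[1,0,0,-0.165,0,0,0],[1,0,0,-0.165,0,0,0]])

```text
clock: 31.08
position: [0.6219, 0.0608, 0.0521]
ee_rot: [1.191, 1.223, -1.187]
force: [0.6, 0.6, -0.5]
width: 0.006
```

```bash
cat > car.py <<'E'
import sys
from nest import *
info()
im,W,T=wrist(sys.argv[1])
s=__import__("cell").status.observe()
z=W[...,2];zz=cv2.medianBlur(z.astype(np.float32),3)
Rm=np.array([[np.cos(TH),np.sin(TH)],[-np.sin(TH),np.cos(TH)]]);M=(W[...,:2]-C)@Rm.T
print("TCP machine (rel initial plate centre)",np.round(Rm@(s["position"][:2]-C),4))
v,u=np.mgrid[:480,:640]
p=(zz>0.0435)&(zz<0.0485)&(abs(M[...,0])<.075)&(v<262)
for a,b in((.02,.04),(.045,.06),(.06,.07)):
    f=p&(M[...,0]>a)&(M[...,0]<b)
    if f.sum()>50: print("plate edge -y",a,np.round(np.percentile(M[f][:,1],[.5,1,2]),4),"+y",np.round(np.percentile(M[f][:,1],[98,99.5]),4), f.sum())
f=(zz>0.0505)&(zz<0.057)&(v<262)&(abs(M[...,0])<.06)
r=[q for q in rects(W,f,100,20000)]
for q in r: print("lid machine",np.round(Rm@(q["c"]-C),4),np.round(q["size"],4),round(float(q["z"]),4))
# world ref: base end
f=(zz>.006)&(zz<.016)&(abs(M[...,0])<.075)&(M[...,1]<0)&(v<262)
if f.sum()>50: print("base end",np.percentile(M[f][:,1],[.5,1,2]))
E
python3 car.py w25
```

```text
t 31.08 pos [0.6219 0.0608 0.0521] jawyaw -1.543 xdir [ 0.001  0.002 -1.   ] F [ 0.6  0.6 -0.5] w 0.006 q [-0.16  0.62 -0.03  1.75  0.02  0.78 -1.75]
TCP machine (rel initial plate centre) [-0.0007 -0.0487]
plate edge -y 0.02 [0.0524 0.0526 0.0528] +y [0.0739 0.0741] 2041
plate edge -y 0.045 [0.0525 0.0526 0.0528] +y [0.0901 0.0919] 1988
plate edge -y 0.06 [0.0526 0.0528 0.053 ] +y [0.0901 0.0911] 1965
lid machine [0.0326 0.0826] [0.0364 0.0214] 0.054
base end [-0.12116837 -0.12045779 -0.11918741]
```

View pics/w25.png

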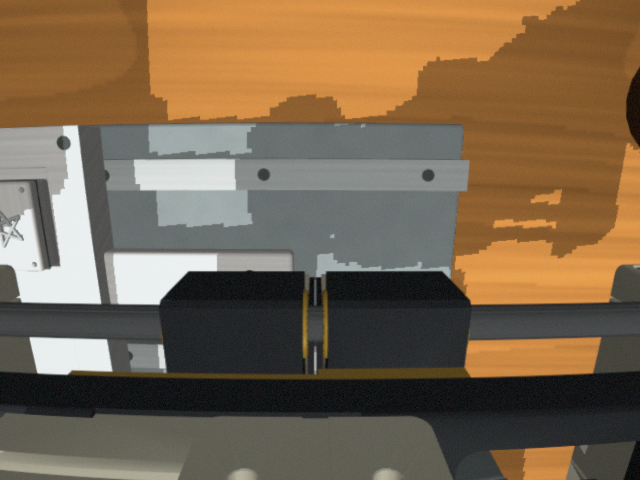

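>>> step_arm(rows=[[1,0,0,-0.01,0,0,0],[1,0,0,-0.025,0,0,0],[1,0,0,-0.04,0,0,0],[1,0,0,-0.055,0,0,0],[1,0,0,-0.07,0,0,0],[1,0,0,-0.08,0,0,0],[1,0,0,-0.09,0,0,0],[1,0,0,-0.1,0,0,0],[1,0,0,-0.1,0,0,0],[1,0,0,-0.1,0,0,0]])

```text
clock: 31.97
position: [0.62, 0.1372, 0.052]
ee_rot: [1.191, 1.221, -1.19]
force: [0.3, -0.7, -0.0]
width: 0.007
```

```bash
python3 car.py w26;python3 car.py w26
```

```text
t 31.97 pos [0.62   0.1372 0.052 ] jawyaw -1.5456 xdir [ 0.001  0.    -1.   ] F [ 0.3 -0.7 -0. ] w 0.007 q [-0.28  0.63 -0.03  1.72  0.02  0.79 -1.87]
TCP machine (rel initial plate centre) [-0.0008  0.0287]
plate edge -y 0.02 [0.1284 0.1286 0.1287] +y [0.1482 0.1486] 2018
plate edge -y 0.045 [0.1285 0.1286 0.1287] +y [0.1665 0.1678] 2005
plate edge -y 0.06 [0.1285 0.1287 0.129 ] +y [0.1661 0.1672] 1974
lid machine [0.0327 0.1582] [0.0359 0.0241] 0.054
base end [-0.12081919 -0.11990201 -0.11849013]
t 32.02 pos [0.6201 0.1364 0.052 ] jawyaw -1.5465 xdir [ 0.001 -0.    -1.   ] F [0.6 0.2 0.4] w 0.005 q [-0.28  0.63 -0.03  1.72  0.02  0.79 -1.87]
TCP machine (rel initial plate centre) [-0.0007  0.0282]
plate edge -y 0.02 [0.1284 0.1285 0.1287] +y [0.1483 0.1486] 1996
plate edge -y 0.045 [0.1285 0.1286 0.1288] +y [0.1655 0.1673] 1933
plate edge -y 0.06 [0.1286 0.1287 0.1289] +y [0.1652 0.1659] 1932
lid machine [0.033  0.1572] [0.0356 0.0223] 0.054
base end [-0.12063682 -0.11985698 -0.11849912]
```

View pics/w26.png

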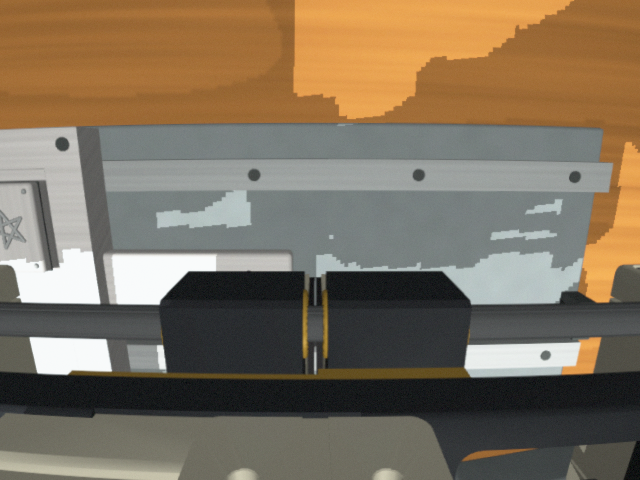

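>>> step_arm(rows=[[1,0,0,-0.005,0,0,0],[1,0,0,-0.01,0,0,0],[1,0,0,-0.014,0,0,0],[1,0,0,-0.017,0,0,0],[1,0,0,-0.02,0,0,0],[1,0,0,-0.02,0,0,0]])

```text
clock: 32.57
position: [0.62, 0.1512, 0.052]
ee_rot: [1.191, 1.218, -1.192]
force: [0.3, -4.2, 0.7]
width: 0.005
```

```bash
python3 car.py w27
```

```text
t 32.57 pos [0.62   0.1512 0.052 ] jawyaw -1.5475 xdir [ 0.001 -0.002 -1.   ] F [ 0.3 -4.2  0.7] w 0.005 q [-0.31  0.63 -0.02  1.71  0.02  0.8  -1.89]
TCP machine (rel initial plate centre) [-0.0006  0.0435]
plate edge -y 0.02 [0.1381 0.1383 0.1384] +y [0.158  0.1582] 2019
plate edge -y 0.045 [0.1382 0.1384 0.1386] +y [0.18   0.1817] 2058
plate edge -y 0.06 [0.1384 0.1385 0.1388] +y [0.1797 0.1807] 2190
lid machine [0.0332 0.1699] [0.035  0.0274] 0.0541
base end [-0.12062735 -0.11981384 -0.11846268]
```

>>> step_arm(rows=[[1,0,0,-0.003,0,0,0],[1,0,0,-0.006,0,0,0],[1,0,0,-0.006,0,0,0]])

```text
clock: 32.87
position: [0.6197, 0.1571, 0.0521]
ee_rot: [1.192, 1.219, -1.191]
force: [0.4, -0.5, -0.3]
width: 0.003
```

```bash
python3 car.py w28
```

```text
t 32.87 pos [0.6197 0.1571 0.0521] jawyaw -1.5471 xdir [ 0.001 -0.    -1.   ] F [ 0.4 -0.5 -0.3] w 0.003 q [-0.32  0.64 -0.03  1.71  0.02  0.8  -1.9 ]
TCP machine (rel initial plate centre) [-0.0007  0.0499]
plate edge -y 0.02 [0.1443 0.1444 0.1446] +y [0.1641 0.1644] 1995
plate edge -y 0.045 [0.1444 0.1446 0.1447] +y [0.1861 0.1877] 2103
plate edge -y 0.06 [0.1444 0.1445 0.1448] +y [0.1858 0.1867] 2185
lid machine [0.0331 0.1759] [0.0351 0.0276] 0.054
base end [-0.12064143 -0.11981515 -0.11839438]
```

```bash
python3 car.py w28|sed -n 1,3p;python3 car.py w28|sed -n 1,3p
```

```text
t 32.92 pos [0.6197 0.1576 0.0521] jawyaw -1.5466 xdir [ 0.001  0.    -1.   ] F [-0.1  0.   0.2] w 0.006 q [-0.32  0.64 -0.03  1.71  0.02  0.8  -1.9 ]
TCP machine (rel initial plate centre) [-0.0007  0.0502]
plate edge -y 0.02 [0.1448 0.1449 0.1451] +y [0.1646 0.1648] 1993
t 32.97 pos [0.6197 0.1578 0.0521] jawyaw -1.5463 xdir [ 0.001  0.001 -1.   ] F [ 0.6 -0.3 -0.7] w 0.003 q [-0.32  0.64 -0.03  1.71  0.02  0.8  -1.9 ]
TCP machine (rel initial plate centre) [-0.0008  0.0502]
plate edge -y 0.02 [0.145  0.1451 0.1454] +y [0.1648 0.1651] 2002
```

>>> step_arm(rows=[[1,0,0,-0.002,0,0,0],[1,0,0,-0.003,0,0,0],[1,0,0,-0.003,0,0,0],[1,0,0,-0.003,0,0,0]])

```text
clock: 33.35
position: [0.6196, 0.1598, 0.052]
ee_rot: [1.192, 1.22, -1.191]
force: [0.2, 0.0, 0.2]
width: 0.006
```

```bash
python3 car.py w29|sed -n 1,3p;python3 car.py w29|sed -n 1,3p
```

```text
t 33.35 pos [0.6196 0.1598 0.052 ] jawyaw -1.5464 xdir [ 0.001  0.    -1.   ] F [0.2 0.  0.2] w 0.006 q [-0.32  0.64 -0.03  1.71  0.02  0.8  -1.9 ]
TCP machine (rel initial plate centre) [-0.0008  0.0521]
plate edge -y 0.02 [0.1473 0.1475 0.1476] +y [0.1669 0.1673] 1996
t 33.4 pos [0.6195 0.1597 0.052 ] jawyaw -1.5465 xdir [ 0.001  0.    -1.   ] F [ 0.3 -0.5 -0.2] w 0.002 q [-0.32  0.64 -0.03  1.71  0.02  0.8  -1.9 ]
TCP machine (rel initial plate centre) [-0.0008  0.052 ]
plate edge -y 0.02 [0.1473 0.1474 0.1475] +y [0.1671 0.1674] 2010
```

>>> step_arm(rows=[[1,0,0,-0.0015,0,0,0],[1,0,0,-0.0015,0,0,0],[1,0,0,-0.0015,0,0,0]])

```text
clock: 33.7
position: [0.6196, 0.1604, 0.052]
ee_rot: [1.192, 1.219, -1.191]
force: [-0.5, -0.9, -0.1]
width: 0.007
```

```bash
python3 car.py w29|sed -n 1,3p;python3 car.py w29|sed -n 1,3p
```

```text
t 33.7 pos [0.6196 0.1604 0.052 ] jawyaw -1.547 xdir [ 0.001 -0.    -1.   ] F [-0.5 -0.9 -0.1] w 0.007 q [-0.32  0.64 -0.02  1.71  0.02  0.8  -1.9 ]
TCP machine (rel initial plate centre) [-0.0007  0.0528]
plate edge -y 0.02 [0.1476 0.1477 0.1479] +y [0.1673 0.1677] 2012
t 33.75 pos [0.6196 0.1604 0.052 ] jawyaw -1.547 xdir [ 0.001 -0.    -1.   ] F [-0.7 -1.3 -0.1] w 0.006 q [-0.32  0.64 -0.03  1.71  0.02  0.8  -1.9 ]
TCP machine (rel initial plate centre) [-0.0007  0.0528]
plate edge -y 0.02 [0.1476 0.1478 0.148 ] +y [0.1674 0.1677] 1997
```

>>> step_arm(rows=[[1,0,0,-0.0015,0,0,0],[1,0,0,-0.0015,0,0,0],[1,0,0,-0.0015,0,0,0]])

```text
clock: 34.05
position: [0.6195, 0.1609, 0.0519]
ee_rot: [1.191, 1.219, -1.192]
force: [0.2, -4.1, 0.8]
width: 0.001
```

```bash
python3 car.py w29|sed -n 1,3p;python3 car.py w29|sed -n 1,3p
```

```text
t 34.05 pos [0.6195 0.1609 0.0519] jawyaw -1.5474 xdir [ 0.001 -0.001 -1.   ] F [ 0.2 -4.1  0.8] w 0.001 q [-0.32  0.64 -0.02  1.7   0.02  0.8  -1.9 ]
TCP machine (rel initial plate centre) [-0.0007  0.0533]
plate edge -y 0.02 [0.148  0.1482 0.1483] +y [0.1677 0.1679] 2011
t 34.1 pos [0.6196 0.161  0.052 ] jawyaw -1.5474 xdir [ 0.001 -0.001 -1.   ] F [-1.  -5.   1.2] w 0.005 q [-0.32  0.64 -0.02  1.7   0.02  0.8  -1.9 ]
TCP machine (rel initial plate centre) [-0.0008  0.0533]
plate edge -y 0.02 [0.148  0.1482 0.1483] +y [0.1677 0.1681] 2008
```

>>> step_arm(rows=[[1,0,0,0.005,0,0,0],[1,0,0,0.015,0,0,0],[1,0,0,0.015,0,0,0],[1,0,0,0.015,0,0,0]])

```text
clock: 34.48
position: [0.62, 0.1495, 0.0521]
ee_rot: [1.193, 1.219, -1.191]
force: [0.3, 1.1, 0.2]
width: 0.006
```

```bash
python3 car.py w30|sed -n 1,6p;python3 car.py w30
```

```text
t 34.48 pos [0.62   0.1495 0.0521] jawyaw -1.5476 xdir [ 0.001  0.    -1.   ] F [0.3 1.1 0.2] w 0.006 q [-0.3   0.63 -0.03  1.71  0.02  0.8  -1.89]
TCP machine (rel initial plate centre) [-0.0006  0.0423]
plate edge -y 0.02 [0.1477 0.1478 0.1481] +y [0.1675 0.168 ] 1973
plate edge -y 0.045 [0.1477 0.1478 0.1479] +y [0.1788 0.1801] 1784
plate edge -y 0.06 [0.148  0.148  0.1482] +y [0.1786 0.1794] 1619
lid machine [0.0331 0.1735] [0.035  0.0171] 0.0539
t 34.53 pos [0.62   0.1499 0.0521] jawyaw -1.5471 xdir [ 0.001  0.    -1.   ] F [-0.9  0.6 -0.3] w 0.003 q [-0.3   0.63 -0.03  1.71  0.02  0.8  -1.89]
TCP machine (rel initial plate centre) [-0.0007  0.0426]
plate edge -y 0.02 [0.1477 0.1478 0.148 ] +y [0.1675 0.1679] 1983
plate edge -y 0.045 [0.1477 0.1479 0.148 ] +y [0.1798 0.181 ] 1837
plate edge -y 0.06 [0.1475 0.1478 0.1481] +y [0.179  0.1798] 1643
lid machine [0.033  0.1741] [0.0352 0.0174] 0.0539
base end [-0.12072585 -0.1198529  -0.11846587]
```

>>> step_arm(rows=[[1,0,0,0.03,0,0,0],[1,0,0,0.06,0,0,0],[1,-0.05,0,0.07,0,0,0],[1,-0.1,0,0.07,0,0,0],[0,-0.15,-0.02,0.07,-0.05,0,0],[0,-0.15,-0.1,0.07,-0.2,0,0],[0,-0.15,-0.2,0.07,-0.5,0,0],[0,-0.15,-0.25,0.07,-0.8,0,0],[0,-0.15,-0.25,0.07,-0.8,0,0],[0,-0.15,-0.25,0.07,-0.8,0,0],[0,-0.15,-0.25,0.07,-0.8,0,0]])

```text
clock: 35.5
position: [0.4165, 0.089, 0.1719]
ee_rot: [0.574, 1.494, -0.577]
force: [0.3, -0.3, -0.2]
width: 0.462
```

```bash
python3 - <<'E'
from nest import *
im,W,T=wrist("w31"); im,W,T=wrist("w31"); info()
np.savez("pics/w31.npz",W=W,px=im["pixels"],T=T)
print(move([.4227,.0975,.13],-.187))
E
```

```text
t 35.6 pos [0.4207 0.0894 0.1724] jawyaw -0.7409 xdir [ 0.002  0.    -1.   ] F [ 0.1 -0.4  0.8] w 0.494 q [-0.13  0.2  -0.24  2.08  0.06  0.87 -1.14]
(array([ 0.053 ,  0.0091, -0.0051]), array([-0.529 ,  0.0017, -0.0009]))
```

View pics/w31.png

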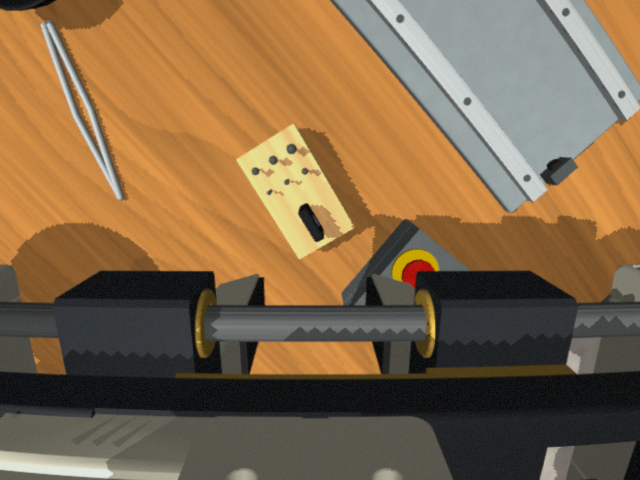

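>>> step_arm(rows=[[0,0.01,0.009,-0.005,-0.1,0,0],[0,0.02,0.009,-0.005,-0.3,0,0],[0,0.03,0.009,-0.005,-0.529,0,0],[0,0.053,0.009,-0.005,-0.529,0,0],[0,0.053,0.009,-0.005,-0.529,0,0],[0,0.053,0.009,-0.005,-0.529,0,0],[0,0.053,0.009,-0.005,-0.529,0,0],[0,0.053,0.009,-0.005,-0.529,0,0]])

```text
clock: 36.27
position: [0.4239, 0.0974, 0.1298]
ee_rot: [0.154, 1.564, -0.153]
force: [0.7, -0.4, -0.4]
width: 0.503
```

```bash
cat > key.py <<'E'
import sys
from nest import *
im,W,T=wrist(sys.argv[1]); im,W,T=wrist(sys.argv[1]); s=__import__("cell").status.observe(); info(s)
z=W[...,2];zz=cv2.medianBlur(z.astype(np.float32),3)
v,u=np.mgrid[:480,:640]
d=np.hypot(W[...,0]-.4235,W[...,1]-.098)
k=(z>0.059)&(z<.072)&(v<300)&(d<.03)
print("key top");rs=rects(W,k,40,9000);show(rs)
b=(zz>0.034)&(zz<.045)&(v<300)&(np.hypot(W[...,0]-.4265,W[...,1]-.118)<.06)
print("block");show(rects(W,b,400,90000))
if rs:
    r=max(rs,key=lambda r:r["n"]); print("hdown",*move([*r["c"],.046],r["yaw"]-np.pi/2,s=s))
np.savez("pics/"+sys.argv[1]+".npz",W=W,px=im["pixels"],T=T)
E
python3 key.py w32
```

```text
t 36.37 pos [0.4237 0.0973 0.1299] jawyaw -0.1935 xdir [ 0.002  0.    -1.   ] F [0.1 0.3 0.5] w 0.498 q [-0.07  0.27 -0.33  2.12  0.13  0.77 -0.68]
key top
c [0.4237 0.0982] mean [0.4238 0.0988] size [0.0257 0.0079] yaw 1.381 pca 1.389 z 0.0658 n 575 px [313. 252.]
block
c [0.4277 0.1194] mean [0.428  0.1219] size [0.0911 0.0503] yaw 1.386 pca 1.386 z 0.0401 n 9434 px [313. 206.]
hdown [ 0.1048  0.0011 -0.0005] [-0.0036  0.0017 -0.0004]
```

View pics/w32.png

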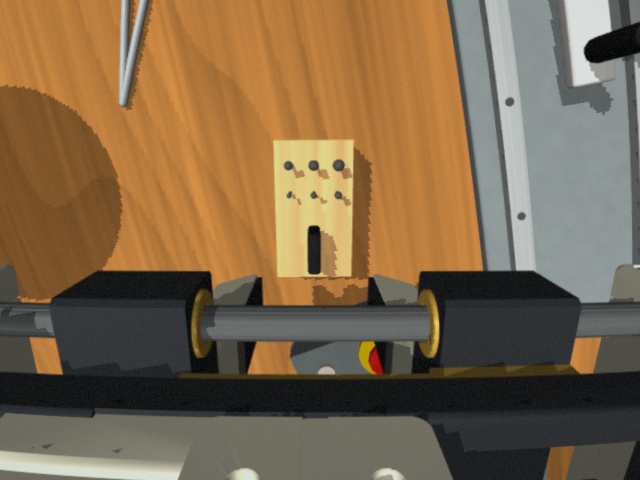

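>>> step_arm(rows=[[0,0.03,0.0011,-0.0002,-0.004,0,0],[0,0.06,0.0011,-0.0002,-0.004,0,0],[0,0.09,0.0011,-0.0002,-0.004,0,0],[0,0.1035,0.0011,-0.0002,-0.004,0,0],[0,0.1035,0.0011,-0.0002,-0.004,0,0],[0,0.1035,0.0011,-0.0002,-0.004,0,0],[0,0.1035,0.0011,-0.0002,-0.004,0,0]], newtons=30)

```text
clock: 36.95
position: [0.4239, 0.0982, 0.0476]
ee_rot: [0.147, 1.564, -0.147]
force: [0.7, 0.6, -0.4]
width: 0.497
```

```bash
python3 key.py w33
```

```text
t 37.05 pos [0.4241 0.0982 0.0477] jawyaw -0.1869 xdir [ 0.003  0.    -1.   ] F [ 0.4 -0.9 -0.1] w 0.502 q [-0.12  0.41 -0.29  2.2   0.22  0.56 -0.76]
key top
c [0.4254 0.1075] mean [0.4255 0.1081] size [0.008  0.0071] yaw -0.179 pca -0.148 z 0.0655 n 425 px [313. 289.]
c [0.4017 0.1109] mean [0.4011 0.1121] size [0.009  0.0038] yaw -1.048 pca -0.797 z 0.0657 n 232 px [249. 291.]
c [0.4492 0.1015] mean [0.4502 0.1026] size [0.0082 0.0036] yaw 0.782 pca 0.604 z 0.0652 n 201 px [378. 292.]
block
c [0.4291 0.1274] mean [0.4298 0.1308] size [0.0735 0.0632] yaw 1.379 pca 1.398 z 0.0401 n 16460 px [313. 217.]
hdown [ 0.0022  0.0116 -0.0006] [ 1.4927  0.0015 -0.0027]
```

View pics/w33.png

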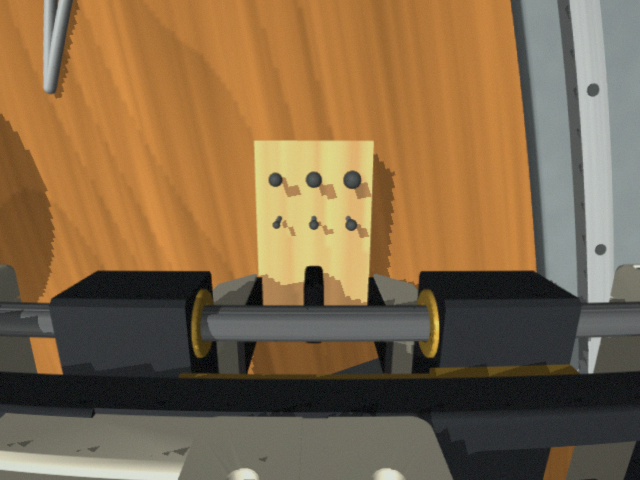

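>>> step_arm(rows=[[1,0,0,0,0,0,0],[1,0,0,0,0,0,0],[1,0,0,0,0,0,0],[1,0,0,0,0,0,0],[1,0,0,0,0,0,0],[1,0,0,0,0,0,0],[1,0,0,0,0,0,0]], newtons=30)

```text
clock: 37.63
position: [0.4232, 0.0979, 0.0467]
ee_rot: [0.146, 1.565, -0.146]
force: [0.2, 0.9, -0.4]
width: 0.083
```

```bash
python3 -c "
from nest import *
info()"
```

```text
t 37.63 pos [0.4232 0.0979 0.0467] jawyaw -0.1863 xdir [ 0.001 -0.    -1.   ] F [ 0.2  0.9 -0.4] w 0.083 q [-0.12  0.41 -0.29  2.2   0.22  0.55 -0.76]
```

>>> step_arm(rows=[[1,-0.02,0,0,0,0,0],[1,-0.05,0,0,0,0,0],[1,-0.1,0,0,0,0,0],[1,-0.15,-0.01,0,-0.1,0,0],[1,-0.16,-0.1,0.05,-0.9,0,0],[1,-0.16,-0.166,0.06,-0.9,0,0],[1,-0.16,-0.166,0.06,-0.9,0,0],[1,-0.16,-0.166,0.06,-0.9,0,0],[1,-0.16,-0.166,0.06,-0.9,0,0],[1,-0.16,-0.166,0.06,-0.9,0,0],[1,-0.16,-0.166,0.06,-0.9,0,0],[1,-0.16,-0.166,0.06,-0.9,0,0]])

```text
clock: 38.63
position: [0.4455, -0.0418, 0.1746]
ee_rot: [-0.597, 1.487, 0.596]
force: [-0.2, -0.1, 0.2]
width: 0.089
```

```bash
python3 -c "
from nest import *
info()
print(move([.449,-.0395,.17],1.75))
im,W,T=wrist('w34')"
```

```text
t 38.63 pos [ 0.4455 -0.0418  0.1746] jawyaw 0.763 xdir [ 0. -0. -1.] F [-0.2 -0.1  0.2] w 0.089 q [ 0.34  0.24 -0.43  2.03  0.13  0.9   0.6 ]
(array([ 0.0057, -0.001 ,  0.0052]), array([-9.425e-01, -1.000e-04,  5.000e-04]))
```

View pics/w34.png

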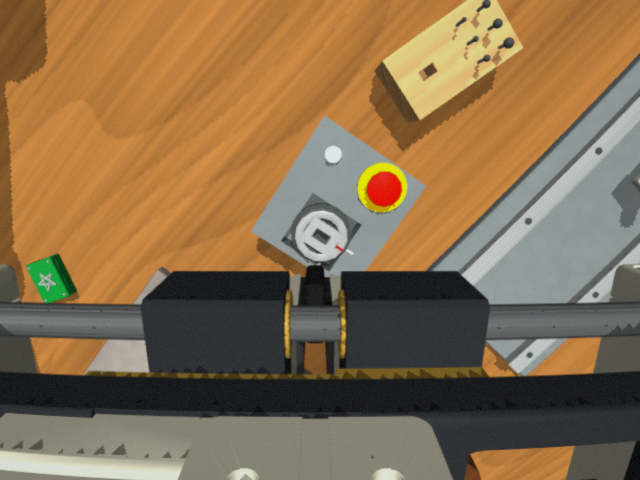

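>>> step_arm(rows=[[1,0.005,-0.001,0.005,-0.9425,0,0],[1,0.005,-0.001,0.005,-0.9425,0,0],[1,0.005,-0.001,0.005,-0.9425,0,0],[1,0.005,-0.001,0.005,-0.9425,0,0],[1,0.005,-0.001,0.005,-0.9425,0,0],[1,0.005,-0.001,0.005,-0.9425,0,0],[1,0.005,-0.001,0.005,-0.9425,0,0],[1,0.005,-0.001,0.005,-0.9425,0,0],[1,0.005,-0.001,0.005,-0.9425,0,0],[1,0.005,-0.001,0.005,-0.9425,0,0],[1,0.005,-0.001,0.005,-0.9425,0,0],[1,0.005,-0.001,0.005,-0.9425,0,0]])

```text
clock: 39.68
position: [0.4491, -0.0392, 0.1707]
ee_rot: [-1.333, 1.124, 1.332]
force: [0.3, 0.0, 0.7]
width: 0.087
```

```bash
cat > lock.py <<'E'
import sys
from nest import *
im,W,T=wrist(sys.argv[1]); im,W,T=wrist(sys.argv[1]); s=__import__("cell").status.observe(); info(s)
z=W[...,2];zz=cv2.medianBlur(z.astype(np.float32),3)
v,u=np.mgrid[:480,:640]
L=np.array([.449,-.0395])
d=np.hypot(W[...,0]-L[0],W[...,1]-L[1])
f=(zz>0.0585)&(zz<.066)&(v<300)&(d<.03)
print("barrel n",f.sum())
if f.sum()>50:
    P=W[f][:,:2]; h=cv2.convexHull((P*1e4).astype(np.int32)).reshape(-1,2)/1e4
    (c,r)=cv2.minEnclosingCircle((P*1000).astype(np.float32)); print("encl circle",np.array(c)/1000,r, "z",np.median(z[f]),"mean",P.mean(0))
g=(z<0.056)&(z>.03)&(v<300)&(d<.013)
print("slot");show(rects(W,g,8,2000))
c=(zz>0.046)&(zz<.054)&(v<300)&(np.hypot(W[...,0]-.445,W[...,1]+.018)<.075)
print("console");show(rects(W,c,400,99999))
k=(z>s["position"][2]+.004)&(z<s["position"][2]+.03)&(v<310)&(abs(u-315)<25)
print("key held");show(rects(W,k,20,9000))
np.savez("pics/"+sys.argv[1]+".npz",W=W,px=im["pixels"],T=T)
E
python3 lock.py w35
```

```text
t 39.78 pos [ 0.4492 -0.0392  0.1707] jawyaw 1.7414 xdir [ 0.001 -0.    -1.   ] F [ 0.7 -0.8 -1.2] w 0.084 q [ 0.48  0.28 -0.61  2.01  0.2   0.9   1.5 ]
barrel n 1939
encl circle [ 0.44839288 -0.03941534] 19.287967681884766 z 0.06169580016583298 mean [ 0.44783675 -0.03948472]
slot
c [ 0.4515 -0.0507] mean [ 0.4516 -0.0504] size [0.013  0.0022] yaw 0.166 pca 0.169 z 0.0522 n 50 px [300. 235.]
c [ 0.4477 -0.0279] mean [ 0.4476 -0.028 ] size [0.0122 0.0016] yaw 0.175 pca 0.163 z 0.0522 n 43 px [331. 235.]
c [ 0.45   -0.0391] mean [ 0.4502 -0.039 ] size [0.0102 0.0067] yaw 0.17 pca 0.17 z 0.0522 n 149 px [316. 236.]
console
c [ 0.4452 -0.0204] mean [ 0.4305 -0.0173] size [0.1066 0.0906] yaw -1.389 pca -1.379 z 0.0502 n 9933 px [349. 214.]
key held
c [ 0.4399 -0.0411] mean [ 0.4389 -0.0415] size [0.0202 0.0092] yaw -1.355 pca -1.394 z 0.189 n 1337 px [315. 289.]
```

View pics/w35.png

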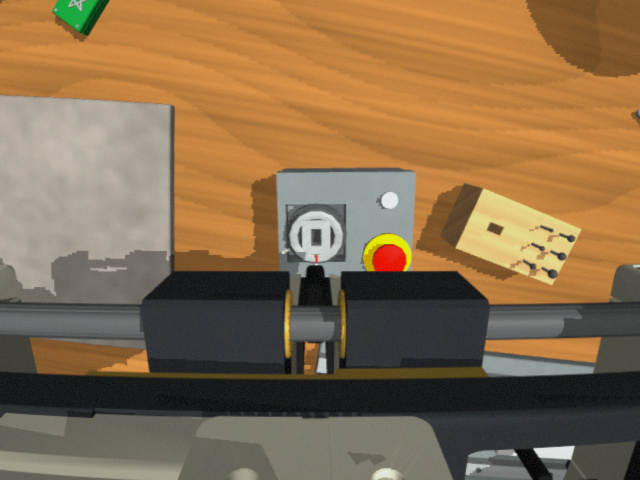

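```bash
python3 -c "
from nest import *
print(move([.4495,-.0389,.095],1.743))"
```

```text
(array([ 0.0947, -0.0004,  0.0004]), array([-0.0015, -0.0004,  0.0008]))
```

>>> step_arm(rows=[[1,0.03,-0.0004,0.0004,-0.0015,0,0.0008],[1,0.06,-0.0004,0.0004,-0.0015,0,0.0008],[1,0.085,-0.0004,0.0004,-0.0015,0,0.0008],[1,0.0947,-0.0004,0.0004,-0.0015,0,0.0008],[1,0.0947,-0.0004,0.0004,-0.0015,0,0.0008],[1,0.0947,-0.0004,0.0004,-0.0015,0,0.0008],[1,0.0947,-0.0004,0.0004,-0.0015,0,0.0008]])

```text
clock: 40.37
position: [0.4503, -0.0388, 0.096]
ee_rot: [-1.337, 1.121, 1.335]
force: [0.1, 0.1, -0.5]
width: 0.085
```

```bash
python3 lock.py w36; python3 -c "
from nest import *
print(move([.4495,-.0389,.069],1.743))"
```

```text
t 40.47 pos [ 0.4503 -0.0389  0.096 ] jawyaw 1.7444 xdir [ 0.002 -0.001 -1.   ] F [ 0.5  0.2 -0.5] w 0.086 q [ 0.42  0.39 -0.57  2.1   0.31  0.73  1.4 ]
barrel n 2096
encl circle [ 0.44940158 -0.03904654] 20.377742767333984 z 0.061660542847052024 mean [ 0.44051919 -0.04081987]
slot
c [ 0.4514 -0.0507] mean [ 0.4516 -0.0505] size [0.011  0.0022] yaw 0.166 pca 0.143 z 0.0522 n 80 px [294. 265.]
c [ 0.4474 -0.0276] mean [ 0.4474 -0.028 ] size [0.0116 0.0021] yaw 0.192 pca 0.179 z 0.0521 n 69 px [336. 264.]
c [ 0.4479 -0.0397] mean [ 0.4477 -0.0397] size [0.0068 0.0045] yaw -1.458 pca -1.45 z 0.0521 n 91 px [315. 261.]
console
c [ 0.432  -0.0139] mean [ 0.4207 -0.018 ] size [0.1253 0.0674] yaw -1.398 pca -1.509 z 0.0502 n 13664 px [363. 219.]
key held
c [ 0.4412 -0.0408] mean [ 0.4401 -0.0412] size [0.0201 0.0095] yaw -1.382 pca -1.397 z 0.1144 n 1332 px [315. 289.]
(array([0.0338, 0.0011, 0.0002]), array([ 0.0013, -0.0009,  0.0018]))
```

View pics/w36.png

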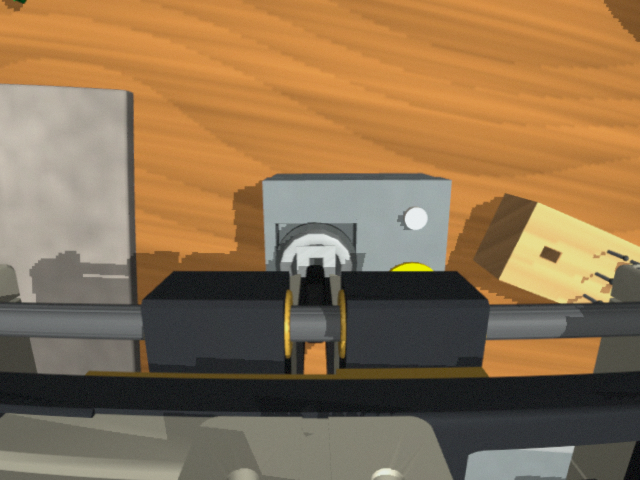

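>>> step_arm(rows=[[1,0.0,0.001,0,0,0,0],[1,0.004,0.001,0,0,0,0],[1,0.008,0.001,0,0,0,0],[1,0.012,0.001,0,0,0,0],[1,0.0175,0.001,0,0,0,0],[1,0.0175,0.001,0,0,0,0]])

```text
clock: 40.97
position: [0.4482, -0.0391, 0.0801]
ee_rot: [-1.336, 1.123, 1.337]
force: [0.6, -0.5, -0.3]
width: 0.082
```

```bash
python3 -c "
from nest import *
info()
print(move([.4495,-.0389,.069],1.743))"
```

```text
t 40.97 pos [ 0.4482 -0.0391  0.0801] jawyaw 1.7448 xdir [-0.001 -0.    -1.   ] F [ 0.6 -0.5 -0.3] w 0.082 q [ 0.4   0.41 -0.55  2.12  0.34  0.7   1.37]
(array([ 0.0138, -0.0017, -0.    ]), array([ 0.0017, -0.0001, -0.0012]))
```

>>> step_arm(rows=[[1,0.003,-0.0013,0,0,0,0],[1,0.006,-0.0013,0,0,0,0],[1,0.009,-0.0013,0,0,0,0],[1,0.0125,-0.0013,0,0,0,0],[1,0.0125,-0.0013,0,0,0,0]])

```text
clock: 41.38
position: [0.4494, -0.0389, 0.0704]
ee_rot: [-1.336, 1.123, 1.337]
force: [0.1, -0.4, 0.4]
width: 0.083
```

```bash
python3 -c "
from nest import *
info()
print(move([.4495,-.0389,.069],1.743))"
```

```text
t 41.38 pos [ 0.4494 -0.0389  0.0704] jawyaw 1.7448 xdir [-0.001 -0.    -1.   ] F [ 0.1 -0.4  0.4] w 0.083 q [ 0.39  0.43 -0.54  2.12  0.35  0.67  1.36]
(array([ 0.0018, -0.0001, -0.    ]), array([ 0.0017, -0.0002, -0.0008]))
```

>>> step_arm(rows=[[1,0.001,0,0,0,0,0],[1,0.002,0,0,0,0,0],[1,0.003,0,0,0,0,0],[1,0.003,0,0,0,0,0],[1,0.003,0,0,0,0,0]])

```text
clock: 41.8
position: [0.4498, -0.0389, 0.0687]
ee_rot: [-1.337, 1.122, 1.336]
force: [0.1, -0.9, -0.1]
width: 0.085
```

```bash
python3 -c "
from nest import *
im,W,T=wrist('w37')
info()"
```

```text
t 41.85 pos [ 0.4498 -0.0389  0.0686] jawyaw 1.7447 xdir [ 0. -0. -1.] F [-0.5 -0.2  0.5] w 0.084 q [ 0.39  0.43 -0.54  2.13  0.36  0.67  1.35]
```

View pics/w37.png

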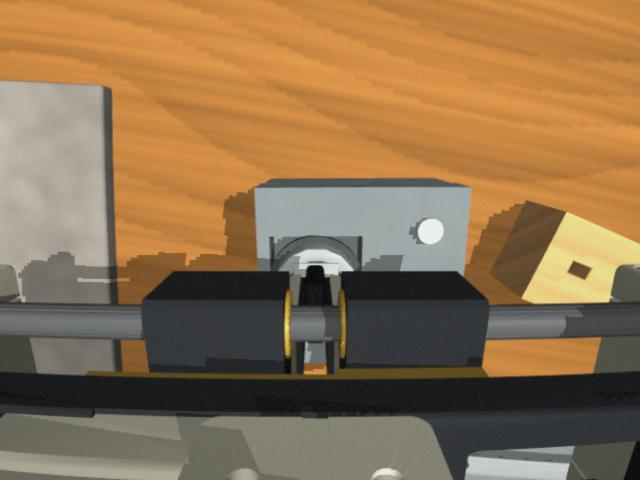

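>>> step_arm(rows=[[1,0.001,0,0,0,0,0],[1,0.002,0,0,0,0,0],[1,0.002,0,0,0,0,0],[1,0.002,0,0,0,0,0]])

```text
clock: 42.18
position: [0.45, -0.0388, 0.0683]
ee_rot: [-1.338, 1.122, 1.335]
force: [-6.2, 0.2, 25.3]
width: 0.085
```

```bash
python3 -c "
from nest import *
im,W,T=wrist('w37')
info()
z=W[...,2];v,u=np.mgrid[:480,:640]
s=__import__('cell').status.observe()
k=(z>s['position'][2]+.004)&(z<s['position'][2]+.03)&(v<310)&(abs(u-315)<25)
show(rects(W,k,20,9000));print(np.percentile(z[k],[50,90,98]))
"
```

```text
t 42.23 pos [ 0.45   -0.0389  0.0683] jawyaw 1.7448 xdir [ 0.001 -0.001 -1.   ] F [-6.1  0.3 24.1] w 0.087 q [ 0.39  0.43 -0.54  2.13  0.36  0.67  1.35]
c [ 0.4409 -0.0408] mean [ 0.4397 -0.0411] size [0.0201 0.0096] yaw -1.38 pca -1.393 z 0.0867 n 1341 px [315. 289.]
[0.08673006 0.09286468 0.09711319]
```

>>> step_arm(rows=[[1,-0.0015,0,0,0,0,0],[1,-0.0015,0,0,0.08,0,0],[1,-0.0015,0,0,0.16,0,0],[1,-0.0015,0,0,0.24,0,0],[1,-0.0015,0,0,0.32,0,0],[1,-0.0015,0,0,0.4,0,0],[1,-0.0015,0,0,0.48,0,0],[1,-0.0015,0,0,0.56,0,0],[1,-0.0015,0,0,0.64,0,0],[1,-0.0015,0,0,0.72,0,0],[1,-0.0015,0,0,0.8,0,0],[1,-0.0015,0,0,0.8,0,0]])

```text
clock: 43.23
position: [0.4498, -0.0392, 0.0686]
ee_rot: [-0.705, 1.454, 0.703]
force: [-1.3, -0.9, 6.7]
width: 0.088
```

```bash
python3 -c "
from nest import *
im,W,T=wrist('w38')
info();print(__import__('cell').status.observe()['ft_torque'])
"
```

```text
t 43.28 pos [ 0.4498 -0.0391  0.0686] jawyaw 0.9054 xdir [ 0.    -0.001 -1.   ] F [-2.7 -1.4  7.7] w 0.082 q [ 0.22  0.4  -0.32  2.14  0.21  0.63  0.66]
[-0.20842844  0.26738445  0.02770852]
```

View pics/w38.png

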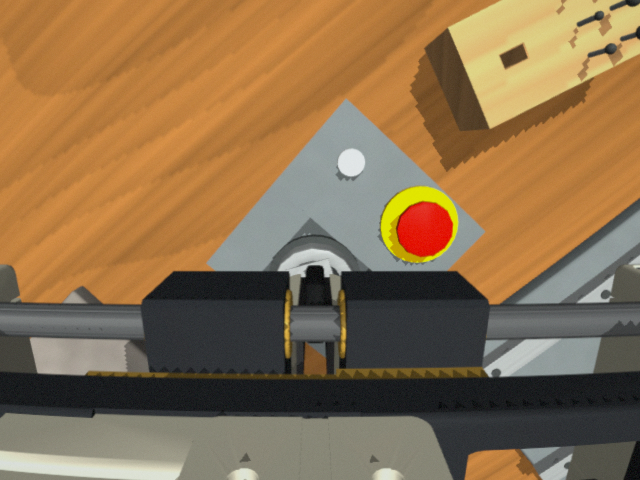

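>>> step_arm(rows=[[1,0,0,0,0.07,0,0],[1,0,0,0,0.14,0,0],[1,0,0,0,0.21,0,0],[1,0,0,0,0.28,0,0],[1,0,0,0,0.34,0,0],[1,0,0,0,0.38,0,0],[1,0,0,0,0.38,0,0]])

```text
clock: 43.87
position: [0.4495, -0.0394, 0.0685]
ee_rot: [-0.398, 1.535, 0.396]
force: [-3.1, -2.4, 7.8]
width: 0.084
```

```bash
python3 -c "
from nest import *
im,W,T=wrist('w39')
info();print(__import__('cell').status.observe()['ft_torque'])
"
```

```text
t 43.92 pos [ 0.4496 -0.0395  0.0685] jawyaw 0.508 xdir [-0.    -0.001 -1.   ] F [-2.9 -2.6  8.5] w 0.084 q [ 0.14  0.39 -0.22  2.15  0.14  0.62  0.33]
[-0.55908996  0.49867916 -0.03591722]
```

>>> step_arm(rows=[[1,0,0,0,0.03,0,0],[1,0,0,0,0.06,0,0],[1,0,0,0,0.06,0,0],[1,0,0,0,0.06,0,0]])

```text
clock: 44.25
position: [0.4495, -0.0395, 0.0685]
ee_rot: [-0.35, 1.543, 0.349]
force: [-2.1, -2.2, 8.2]
width: 0.08
```

```bash
python3 -c "
from nest import *
im,W,T=wrist('w40')
info();print(__import__('cell').status.observe()['ft_torque'])
"
```

```text
t 44.3 pos [ 0.4495 -0.0395  0.0685] jawyaw 0.4457 xdir [-0.    -0.001 -1.   ] F [-2.6 -2.3  8.1] w 0.083 q [ 0.13  0.39 -0.2   2.15  0.13  0.62  0.28]
[-0.54729826  0.49447883 -0.00136461]
```

>>> step_arm(rows=[[1,0,0,0,0.04,0,0],[1,0,0,0,0.08,0,0],[1,0,0,0,0.08,0,0],[1,0,0,0,0.08,0,0]])

```text
clock: 44.63
position: [0.4494, -0.0394, 0.0685]
ee_rot: [-0.285, 1.553, 0.283]
force: [-1.8, -1.7, 8.5]
width: 0.082
```

```bash
python3 -c "
from nest import *
im,W,T=wrist('w41')
info();print(__import__('cell').status.observe()['ft_torque'])
z=W[...,2];v,u=np.mgrid[:480,:640]
s=__import__('cell').status.observe()
k=(z>s['position'][2]+.004)&(z<s['position'][2]+.03)&(v<310)&(abs(u-315)<25)
show(rects(W,k,20,9000))
"
```

```text
t 44.68 pos [ 0.4493 -0.0394  0.0685] jawyaw 0.3622 xdir [-0.    -0.001 -1.   ] F [-2.5 -1.8  9.6] w 0.083 q [ 0.11  0.38 -0.18  2.15  0.12  0.62  0.21]
[-0.51899308  0.65377609  0.0993622 ]
c [ 0.4463 -0.031 ] mean [ 0.4458 -0.0301] size [0.0201 0.0091] yaw 0.417 pca 0.362 z 0.0869 n 1327 px [315. 289.]
```

View pics/w41.png

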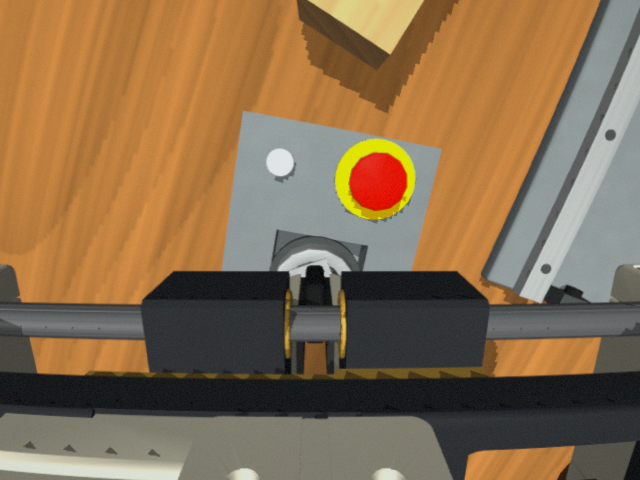

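>>> step_arm(rows=[[1,0,0,0,0.03,0,0],[1,0,0,0,0.06,0,0],[1,0,0,0,0.06,0,0],[1,0,0,0,0.06,0,0]])

```text
clock: 45.02
position: [0.4492, -0.0393, 0.0685]
ee_rot: [-0.236, 1.559, 0.234]
force: [-3.1, -1.5, 9.1]
width: 0.082
```

```bash
python3 -c "
from nest import *
im,W,T=wrist('w42')
info();print(__import__('cell').status.observe()['ft_torque'])
"
```

```text
t 45.07 pos [ 0.4493 -0.0393  0.0685] jawyaw 0.2996 xdir [-0.001 -0.001 -1.   ] F [-2.8 -2.3  9. ] w 0.084 q [ 0.1   0.38 -0.16  2.15  0.11  0.62  0.16]
[-0.45801096  0.76687333  0.16585717]
```

>>> step_arm(rows=[[0.4,0,0,0,0,0,0],[0.4,0,0,0,0,0,0],[0.4,0,0,0,0,0,0],[0.4,0,0,0,0,0,0],[0.4,-0.02,0,0,0,0,0],[0.4,-0.05,0,0,0,0,0],[0.4,-0.09,0,0,0,0,0],[0.4,-0.13,0,0,0,0,0],[0.4,-0.13,0,0,0,0,0],[0.4,-0.13,0,0,0,0,0]])

```text
clock: 45.9
position: [0.451, -0.0388, 0.1738]
ee_rot: [-0.236, 1.554, 0.234]
force: [0.3, 0.0, -0.7]
width: 0.3
```

```bash
python3 - <<'E'
from nest import *
im,W,T=wrist('w43');im,W,T=wrist('w43')
info()
z=W[...,2];v,u=np.mgrid[:480,:640]
d=np.hypot(W[...,0]-.449,W[...,1]+.0395)
k=(z>.08)&(z<.095)&(d<.02)&(v<300)
show(rects(W,k,20,9000))
k=(z>.0585)&(z<.066)&(d<.024)&(v<300);print("face z",np.median(z[k]))
p=proj(im,T,[.449,-.0395,.07])[0].astype(int);print(p)
c=im["pixels"][max(0,p[1]-70):p[1]+70,p[0]-90:p[0]+90,::-1]
cv2.imwrite("pics/w43c.png",cv2.resize(c,None,fx=4,fy=4,interpolation=2))
E
```

```text
t 46.0 pos [ 0.4493 -0.0388  0.1717] jawyaw 0.2997 xdir [-0.001 -0.    -1.   ] F [ 0.   0.5 -0.8] w 0.298 q [ 0.12  0.23 -0.18  2.04  0.05  0.88  0.21]
c [ 0.4489 -0.0395] mean [ 0.4486 -0.0386] size [0.026  0.0084] yaw -1.106 pca -1.093 z 0.0878 n 492 px [313. 245.]
face z 0.06165176522819721
[312 239]
```

View pics/w43c.png

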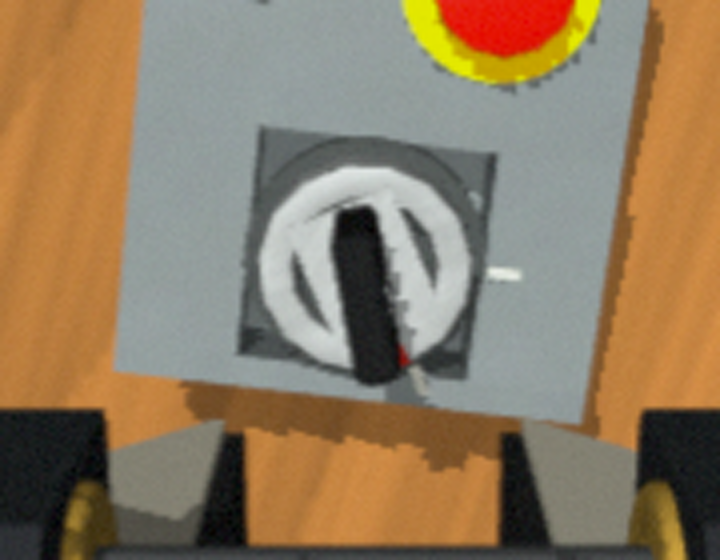

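```bash
python3 - <<'E'
from nest import *
from cell import cams
im,W,T=wrist('w44');z=W[...,2];v,u=np.mgrid[:480,:640]
d=np.hypot(W[...,0]-.449,W[...,1]+.0395)
g=(z<0.0585)&(z>.03)&(v<300)&(d<.0165)
show(rects(W,g,8,2000))
for n in ("top","scene"):
    im=cams.get_image(n);cv2.imwrite(f"pics/{n}3.png",im["pixels"][:,:,::-1])
E
```

```text
c [ 0.4573 -0.0323] mean [ 0.4577 -0.0333] size [0.0139 0.0025] yaw -0.872 pca -0.85 z 0.0527 n 55 px [328. 230.]
c [ 0.4391 -0.0467] mean [ 0.4398 -0.0476] size [0.013 0.002] yaw -0.876 pca -0.872 z 0.0528 n 43 px [299. 241.]
```

View pics/scene3.png

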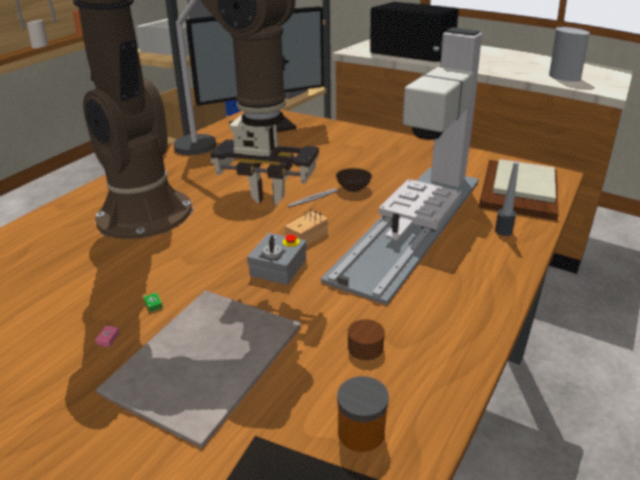

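View pics/top3.png

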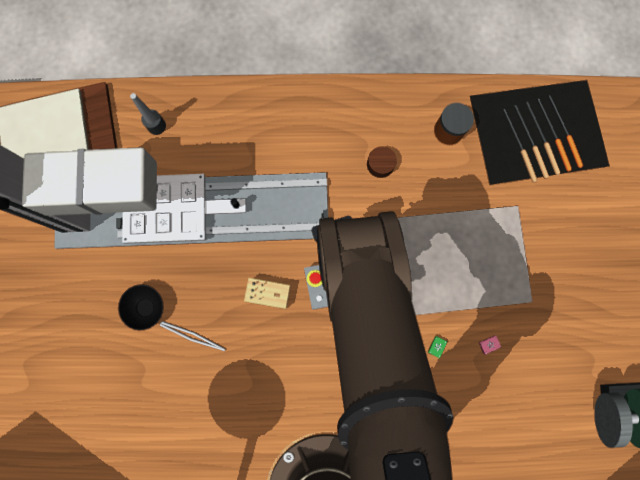

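```bash
python3 - <<'E'
from nest import *
from cell import cams
Rm=np.array([[np.cos(TH),np.sin(TH)],[-np.sin(TH),np.cos(TH)]])
def edge(W):
    z=cv2.medianBlur(W[...,2].astype(np.float32),3);M=(W[...,:2]-C)@Rm.T
    out=[]
    for a,b in((.045,.068),(-.068,-.045)):
        f=(z>.041)&(z<.05)&(M[...,0]>a)&(M[...,0]<b)&(M[...,1]>-.15)&(M[...,1]<.3); out.append(np.percentile(M[f][:,1],1))
        f=(z>.007)&(z<.017)&(M[...,0]>a)&(M[...,0]<b)&(M[...,1]>-.16)&(M[...,1]<.1); out.append(np.percentile(M[f][:,1],1))
    return np.round(out,4)
im=cams.get_image("top");W=cloud(im);im0=dict(np.load("pics/top0.npz"));W0=cloud(im0)
print(edge(W0),edge(W))
z=W[...,2]
roi=np.zeros(z.shape,bool);roi[170:245,115:205]=1
rs=rects(W,roi&(z>.0495)&(z<.06),60,900)
for r in rs: print(np.round(Rm@(r["c"]-C)-[0,.238],4),np.round(r["size"],4),round(float(r["z"]),4),r["n"])
E
```

```text
[-0.0898 -0.1222 -0.0906 -0.1229] [ 0.1471 -0.1213  0.1464 -0.0829]
[ 0.0303 -0.0586] [0.0405 0.0273] 0.0532 208
[ 0.0299 -0.0037] [0.04   0.0273] 0.0528 206
[-0.0348 -0.0041] [0.0408 0.0278] 0.0532 207
[-0.0364  0.0536] [0.0401 0.0314] 0.0525 229
```

```bash
python3 -c "
from cell import arm
print(arm.sign_off())"
```

```text
the job is handed in; nothing more can be done
None
```

I loaded the five silver boxes that were present into nests 1 to 5. I then pushed the carrier into the marking station, put the key fully in the switch and turned it clockwise to its stop. The job was handed in at about 46 s of the 210 s allowed.

**Boxes:** All five lids read about 54 mm above the bench just after loading, level and one to a nest. After the carrier move I could re-check only four. The one in nest 5 is hidden from the top camera under the laser head. The slab was empty.

**Carrier:** I estimate its travel at 0.259 to 0.260 m from the plate edge against the base end. It held against a push of about 5 N, barely moving and settling back about 0.4 mm, so I take it to be in the notch. There is no direct reading of the click.

**Key:** It met the lock face at about 25 N when pushed in. The grooves on the barrel show a turn of about 1.04 rad, and the torque rose against the stop. The top of the key's bow is 26 mm above the lock face, so it is fully in. I left it in, released and clear of the gripper.

**Bystanders:** The bowl, soldering block and tweezers looked unmoved in the last pictures, judged by eye. No check failed; the cameras disagreed with each other by only 1 to 2 mm.

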